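# Tip a ball tube into the cart's hopper over its ledge

### The job

Empty the tall blue tube of orange balls into the hopper of the little cart: stand the tube's foot on the table and lean its upper part on the hopper's front ledge with the mouth over the hopper, and let go so it rests there half tipped with the balls still inside. Then take hold of it again in its lower half and tip it the rest of the way, mouth down, so that all three balls end up in the hopper. Finally let the empty tube lean back on the ledge with its foot on the table as before, leaving the grey tube, the tape roll and the carton where they stand.

Things in the scene. Friction and masses are not known exactly. Their poses are not given: they have to be found in the camera images.
- tube_mid (a point): Blue square tube with a wide grey band round its foot (the band from 5 to 75 mm above the foot), 48 x 48 mm outside, 200 mm tall, walls and floor 3 mm, open at the top, 0.1 to 0.21 kg plus three balls inside; leaning on the ledge at about 55 degrees from upright with its foot on the table it rests without slipping; starts upright, loose on the table. This point is its centre, 100 mm above its foot; z points along the tube to the mouth, x and y are square to its faces.
- tube_mouth (a point): Centre of the blue tube's open mouth, 200 mm above its foot; same axes as tube_mid.
- tube_foot (a point): Centre of the underside of the blue tube's foot; same axes as tube_mid.
- ball1_center (a point): Centre of an orange plastic ball, 38 mm across, 30 g, lowest in the blue tube at the start.
- ball2_center (a point): Centre of the second orange ball, same kind.
- ball3_center (a point): Centre of the third orange ball, same kind, topmost.
- hopper: Open black hopper on a small wheeled cart, fixed to the table, 188 mm deep (x) by 176 mm wide (y), 214 mm over its wheels. Origin at table height under its centre; x points from its ledge (front, the robot's side) to its back, z up. Walls 8 mm, inner floor 22 mm above the table, front wall with ledge 80 mm high at x = -90 mm, side walls 75 mm and back wall 115 mm high. Nothing stands in front of the ledge.
- ledge (a point): The ledge: top middle of the round aluminium bar (12 mm thick, so its axis is 6 mm below) along the top of the hopper's front wall, 80 mm above the table, 176 mm long along the hopper's y; same axes as the hopper.
- spare_mid (a point): Bystander: grey tube with a black foot band, same size as the blue one, empty, loose, upright; point at its centre, 100 mm above its foot.
- tape_mid (a point): Bystander: paper tape roll lying flat, 90 mm across, 24 mm high; point at its centre.
- carton_mid (a point): Bystander: small white and blue carton, 80 x 110 x 40 mm; point at its centre.
Things that resemble listed ones, but are neither listed nor needed, are in the scene too. Several things look just like the part that bears tube_mid: the one meant starts farthest to the robot's right.

How it is judged:
By the outcome, as a careful person would: the job done as asked, in the order asked, and still so for the second after the job is handed in, with the robot touching nothing.
It also fails if it takes over 64 s, if anything falls off the work surface, if the arm or the gripper's body presses on something with over 40 N, if the wrist force passes 120 N, or if a joint passes its speed limit or range.

### The arm

A 6-joint arm with a two-finger parallel gripper is mounted at the origin on the work surface. World frame = base frame: x ahead of the robot, y to its left, z up, the work surface at z = 0. Lengths are in mm, angles in rad, forces in N, time in s.
With the tool pointing down it reaches from about 300 to 775 mm from the base axis. Payload 14.6 kg.
Tool frame: the origin (TCP) lies midway between the tips of the shut fingers; the grasp point (between the pads) lies 19 mm behind it; z points along the fingers, y is the direction in which the jaws open and shut (so a half turn about z gives the same grasp; the last joint's range is limited). The gripper opens to 94 mm and grips with 3 to 60 N. Pads are 16 mm wide; open, the fingers measure 119 mm over their backs; the gripper's body (75 mm by 177 mm) begins 78 mm behind the grasp point.
Start: joints at [-1.264, 0.3, 1.521, -0, 1.321, -0.067], TCP at [200.828, -512.013, 205.446] pointing down, gripper open.
Joint ranges: [-3.03, 3.03], [-0.79, 2.21], [0.23, 2.52], [-1.04, 4.18], [0, 3.07], [-2.55, 2.55]. Speed limits (rad/s): [2.22, 2.22, 2.57, 3.14, 3.14, 3.14].

### API

Orientations are given as [roll, pitch, yaw] about the fixed x, y, z axes, in that order (R = Rz(yaw) Ry(pitch) Rx(roll)).
In Python, from cell import manip gives the robot as it stands.
- The arm moves only by the tool play_rows, never from a script. Its argument "commands" is a list of rows, each an object of numbers: "x", "y", "z": the shift along the tool's x, y, z in m; "wx", "wy", "wz": the turn, a rotation vector about the tool's x, y, z in degrees; "grip": the opening, from 0 (shut) to 1 (fully open). In form: [{"x": .., "y": .., "z": .., "wx": .., "wy": .., "wz": .., "grip": ..}, ...]. A call has 1 to 20 rows; each row shifts and turns the commanded pose from where the row before left it, along the tool's axes as they then stand; what a row does not reach is not made up. A row lasts 1/8 s, in which the tool goes at most 62.5 mm and 10.7 degrees, less where a joint would pass 70% of its speed; a pose out of reach is approached as far as the arm can. A call is refused whole if a number of a shift passes 0.0625 or a number of a turn 10.7, either way. A call with a gripper value outside its range is refused whole. The fingers move at their own pace and stop on an object; "squeeze" is the grip in N (left out, the last holds). Time passes only in rows, so rows that do not move let the fingers close. It gives the time, the measured TCP pose, the force and the opening at its end, in the units of the state.
- manip.read_state(): the state, without advancing time (a new reading comes with each control period).
- manip.camera(name): name is "scene" or "top"; returns (picture, depth): 400x640x3 uint8, red, green, blue; 400x640 float32, mm along the optical axis (not along the pixel's ray), 0 where there is no reading.
- manip.camera_info(name): a dict with "intrinsics" (3x3 intrinsics, pixels), "k1" (the pictures are not rectified: a ray, as slopes to the right and down, at radius r is drawn at 1 + k1 r^2 times it, then the intrinsics apply), "camera_from_world" (4x4, takes a point from world to camera coordinates). Camera axes: x right, y up, looking along -z (the intrinsics and any distortion apply to the point x, -y, -z); pixel columns grow to the right and rows downward; lengths in mm; the calibration is good to about 2 mm. A picture is of the moment at which its call begins. camera_info takes no time and is no camera call.
- manip.sign_off(): hands the job in, once; it reports no verdict.
The state is a dict: "clock": time; "joints": joint angles; "qd": joint speeds; "effort": joint torques, N m; "eef_pos": TCP position; "eef_rot": TCP orientation; "wrist_force": force on the tool from outside, world axes, zero at the start; "moment": the same for the moment, N m; "finger_gap": finger opening in mm.
Only numpy, scipy, OpenCV 4.12 (cv2) and the standard library are available. Lean on these libraries where they do the work, as an engineer would, in place of code of your own. Each camera call takes 0.05 s, during which the arm holds its last target.

## Working session

There is one attempt and no reset: what is moved stays moved. The work goes in short steps, Python scripts to look and compute and a tool call to move; the robot and the scene stay as the last step left them, time stands still between calls to the robot, and variables do not carry over. Pictures are saved under pics/ and viewed, and the job is handed in when it is done.

Besides the shell and the picture viewer there is one more tool, called after "Request:" in YAML: its name, and indented under it one key for each argument. play_rows: Moves the arm, as the interface text tells. Its arguments: {"type":"object","properties":{"commands":{"type":"array"},"squeeze":{"type":"number"}},"required":["commands"]}

```bash
ls; mkdir -p pics
python3 - <<'E'
from cell import manip
import cv2
s=manip.read_state()
for k,v in s.items(): print(k,v)
for n in("scene","top"):
    p,d=manip.camera(n); cv2.imwrite(f"pics/{n}0.png",p[:,:,::-1]); 
    import numpy as np; np.save(f"/tmp/{n}0.npy",d)
    print(manip.camera_info(n))
E
```

```text
pics
clock 0.0
joints [-1.26359159e+00  3.00465366e-01  1.52160330e+00 -1.21272132e-05
  1.32071277e+00 -6.66320154e-02]
qd [-0.0009705  -0.00018138 -0.00060635  0.00018624  0.00050815  0.00070212]
effort [ 6.81593501e-04 -5.31808984e+01 -3.52738309e+01  7.09606684e-02
  2.44831044e-02 -7.99577151e-05]
eef_pos [ 200.74866688 -511.75810578  204.88008427]
eef_rot [-3.14040573e+00 -6.74316308e-05  3.73839720e-01]
wrist_force [ 0.47158864 -0.52268893  1.07809413]
moment [0.00351081 0.02702931 0.00654944]
finger_gap 93.64628524779337
{'intrinsics': array([[373.88107054,   0.        , 316.27851323],
       [  0.        , 373.88107054, 201.3560684 ],
       [  0.        ,   0.        ,   1.        ]]), 'k1': -0.06561894403332792, 'camera_from_world': array([[-8.36296979e-01,  5.48204788e-01, -8.88105267e-03,
         3.83982259e+02],
       [-3.66254396e-01, -5.46527679e-01,  7.53103720e-01,
         9.10433070e+01],
       [ 4.08001325e-01,  6.33071091e-01,  6.57841860e-01,
        -1.55183700e+03],
       [ 0.00000000e+00,  0.00000000e+00,  0.00000000e+00,
         1.00000000e+00]])}
{'intrinsics': array([[476.18381569,   0.        , 313.92734477],
       [  0.        , 476.18381569, 198.59738626],
       [  0.        ,   0.        ,   1.        ]]), 'k1': -0.04544793330620741, 'camera_from_world': array([[-2.38555730e-02, -9.99423988e-01,  2.41372080e-02,
        -1.11297525e-01],
       [ 9.95497918e-01, -2.15325874e-02,  9.23051637e-02,
        -4.90020829e+02],
       [-9.17322583e-02,  2.62305329e-02,  9.95438171e-01,
        -1.50390086e+03],
       [ 0.00000000e+00,  0.00000000e+00,  0.00000000e+00,
         1.00000000e+00]])}
```

View pics/scene0.png

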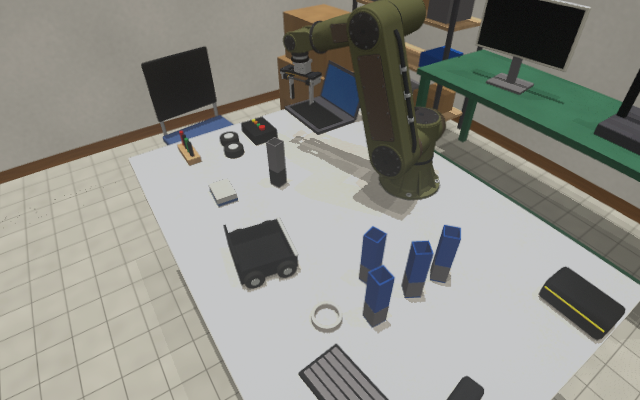

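View pics/top0.png

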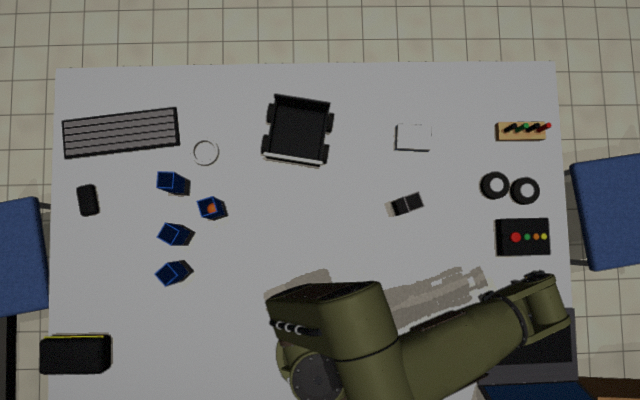

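```bash
cat > h.py <<'E'
import numpy as np, cv2
from cell import manip
def ray(n,uv):
    I=manip.camera_info(n); K=I["intrinsics"]; T=I["camera_from_world"]
    d=np.array([I["k1"],0,0,0,0])
    p=cv2.undistortPoints(np.array(uv,float).reshape(-1,1,2),K,d).reshape(-1,2)
    c=np.c_[p[:,0],-p[:,1],-np.ones(len(p))]
    R=T[:3,:3]; o=-R.T@T[:3,3]
    return o,c@R
def plane(n,uv,z):
    o,r=ray(n,uv); return o+r*((z-o[2])/r[:,2])[:,None]
def depthpts(n,uv,d):
    o,r=ray(n,uv); uv=np.array(uv).reshape(-1,2)
    return o+r*np.array([d[int(v),int(u)] for u,v in uv])[:,None]
def proj(n,P):
    I=manip.camera_info(n); K=I["intrinsics"]; T=I["camera_from_world"]
    c=np.atleast_2d(P)@T[:3,:3].T+T[:3,3]; c[:,1:]*=-1
    q=cv2.projectPoints(c,np.zeros(3),np.zeros(3),K,np.array([I["k1"],0,0,0,0]))[0]
    return q.reshape(-1,2)
def snap(n,tag,box=None,f=1):
    p,d=manip.camera(n); np.savez(f"/tmp/{n}{tag}.npz",p=p,d=d)
    q=p if box is None else p[box[1]:box[3],box[0]:box[2]]
    cv2.imwrite(f"pics/{n}{tag}.png",cv2.resize(q,None,fx=f,fy=f,interpolation=cv2.INTER_CUBIC)[:,:,::-1])
    return p,d
E
python3 - <<'E'
from h import *
p=cv2.imread("pics/top0.png"); s=cv2.imread("pics/scene0.png")
cv2.imwrite("pics/ct.png",cv2.resize(p[170:250,150:250],None,fx=6,fy=6,interpolation=cv2.INTER_CUBIC))
cv2.imwrite("pics/ch.png",cv2.resize(p[85:175,250:350],None,fx=6,fy=6,interpolation=cv2.INTER_CUBIC))
cv2.imwrite("pics/cs.png",cv2.resize(s[200:340,210:410],None,fx=4,fy=4,interpolation=cv2.INTER_CUBIC))
for uv,z in [((172,182),200),((208,208),200),((172,233),200),((170,272),200)]: print(plane("top",[uv],z))
E
```

```text
[[529.43850789 394.26648441 200.        ]]
[[453.40581013 292.5495771  200.        ]]
[[385.28313822 393.82492597 200.        ]]
[[276.88964673 399.3541137  200.        ]]
```

View pics/ct.png

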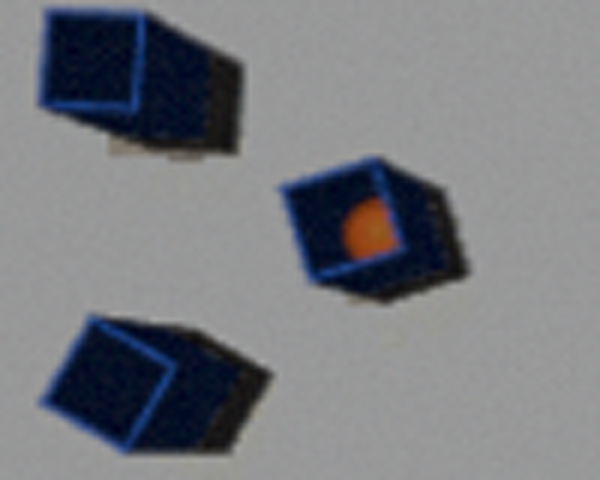

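View pics/ch.png

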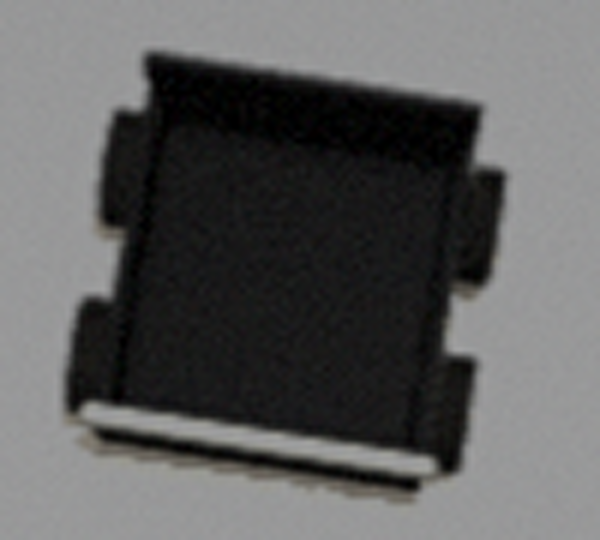

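View pics/cs.png

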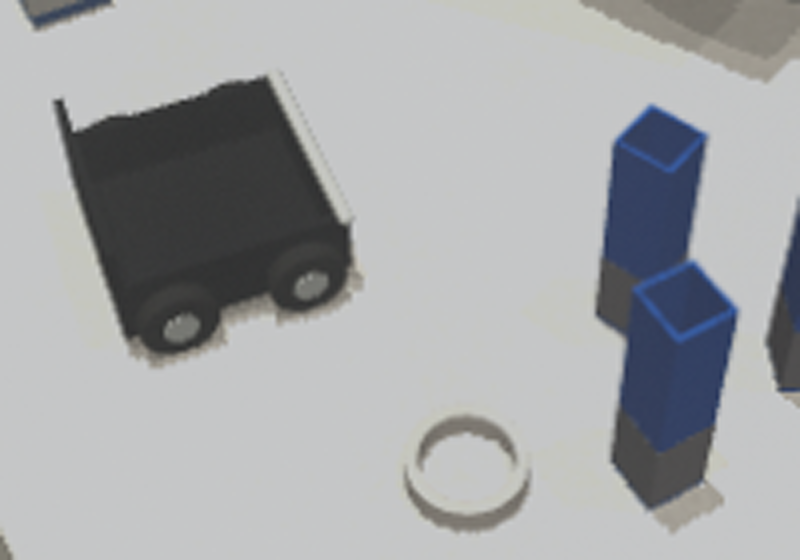

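Candidates for the blue tube, top view: (172,182), (208,208), (172,233), (170,272). Image right is the robot's right, so (208,208) is the one meant. The crop shows an orange ball in its mouth and the others look empty. The scene crop shows it at about (373,255). The hopper is at (298,130), with the bright ledge bar from (263,154) to (323,162).

Run:
```python
from h import *
def cr(l,o): return (np.array(l,float)+.5)/6-.5+np.array(o)
m=cr([(284,187),(377,158),(405,247),(313,282)],(150,170))
P=plane("top",m,200); print("mouth",P.round(1), P.mean(0)); 
for i in range(4): e=P[(i+1)%4]-P[i]; print(np.linalg.norm(e).round(1), np.degrees(np.arctan2(e[1],e[0])).round(1))
# bottom corner crop
b=cr([(468,270),(385,302),(445,190)],(150,170)); print("foot cor",plane("top",b,0).round(1))
# ledge via mask
p=cv2.imread("pics/top0.png"); g=p[145:175,255:335].astype(int)
L=cr([(84,412),(438,465)],(250,85)); Q=plane("top",L,77); print("ledge",Q.round(1),Q.mean(0),np.linalg.norm(Q[1]-Q[0])); e=Q[0]-Q[1]; print("y axis ang",np.degrees(np.arctan2(e[1],e[0])))
# back wall top
B=plane("top",cr([(148,58),(481,106)],(250,85)),115); print("back",B.round(1),np.linalg.norm(B[1]-B[0]));e=B[0]-B[1]; print(np.degrees(np.arctan2(e[1],e[0])))
print("dist",B.mean(0)-Q.mean(0),np.linalg.norm((B.mean(0)-Q.mean(0))[:2]))
d=np.load("/tmp/top0.npy")
print("depth", depthpts("top",m.round(),d).round(1))
print(depthpts("top",L.round(),d).round(1), depthpts("top",[(293,158),(294,157)],d).round(1))
# scene-based check of mouth
cs=lambda l:(np.array(l,float)+.5)/4-.5+np.array((210,200))
S=plane("scene",cs([(652,106),(706,135),(669,170),(616,140)]),200); print("scene mouth",S.round(1),S.mean(0))
S=plane("scene",cs([(275,72),(345,220)]),77); print("scene ledge",S.round(1),S.mean(0))
t=plane("top",[(206,152),(408,204),(413,137)],0);print("others",t.round())
```

```text
mouth [[474.6 323.7 200. ]
 [487.4 280.  200. ]
 [445.1 267.  200. ]
 [429.6 310.2 200. ]] [459.15217198 295.23300062 200.        ]
45.6 -73.7
44.2 -163.0
45.9 109.7
47.0 16.7
foot cor [[446.1 268.7   0. ]
 [429.8 313.4   0. ]
 [489.7 280.8   0. ]]
ledge [[630.  143.6  77. ]
 [598.5 -39.5  77. ]] [614.2778742   52.01452456  77.        ] 185.76635281741525
y axis ang 80.23306488360004
back [[806.2 105.5 115. ]
 [778.  -64.6 115. ]] 172.44331111187034
80.59280449839456
dist [177.80913616 -31.57363495  38.        ] 180.5906512721821
depth [[473.9 323.6 199.5]
 [487.3 281.4 198.8]
 [444.2 266.7 203.3]
 [439.9 350.5   4.1]]
[[630.2 142.   79.9]
 [605.4 -42.7  38.1]] [[612.1  52.2  83. ]
 [615.9  49.1  79.5]]
scene mouth [[444.2 273.9 200. ]
 [431.2 317.2 200. ]
 [474.2 328.2 200. ]
 [486.5 285.8 200. ]] [459.0317303  301.29352825 200.        ]
scene ledge [[596.3 -25.4  77. ]
 [631.4 149.5  77. ]] [613.83815723  62.0692345   77.        ]
others [[ 653.  338.    0.]
 [ 468. -319.    0.]
 [ 690. -346.    0.]]
```

```bash
cat >> h.py <<'E'
from scipy.spatial.transform import Rotation as Ro
def toolR(b,p):
    """b bearing deg, p = degrees of tool z below horizontal (90=down); tool y = left of b"""
    b=np.radians(b);p=np.radians(p)
    bb=np.array([np.cos(b),np.sin(b),0]);l=np.array([-np.sin(b),np.cos(b),0])
    z=np.cos(p)*bb-np.sin(p)*np.array([0,0,1.]);x=np.cross(l,z)
    return np.c_[x,l,z]
def cur():
    s=manip.read_state(); return np.array(s["eef_pos"]),Ro.from_euler("xyz",s["eef_rot"]).as_matrix(),s
def delta(p0,R0,G,R1,back=19):
    p1=np.array(G)+back*R1[:,2]
    rv=np.degrees(Ro.from_matrix(R0.T@R1).as_rotvec())
    return p1, R0.T@(p1-p0), rv, R1.T@(p1-p0)
E
python3 - <<'E'
from h import *
m=(np.array([(92,316),(175,368),(127,452),(42,402)],float)+.5)/6-.5+np.array((150,170))
P=plane("top",m,200)-np.array([459,298,0]); b=np.radians(16.5)
print("neighbour along/lateral",np.c_[P[:,0]*np.cos(b)+P[:,1]*np.sin(b),-P[:,0]*np.sin(b)+P[:,1]*np.cos(b)].round())
p,R,s=cur(); print(p,R.round(2))
print(delta(p,R,[459,298,150],toolR(16.5,55)))
E
```

```text
neighbour along/lateral [[ -8. 123.]
 [-44.  93.]
 [-74. 126.]
 [-40. 157.]]
[ 200.75498501 -511.80520871  204.95929846] [[ 0.93  0.37 -0.  ]
 [ 0.37 -0.93  0.  ]
 [ 0.   -0.   -1.  ]]
(array([469.44917173, 301.09518568, 134.43611116]), array([ 546.97387897, -658.57752352,   71.2204912 ]), array([ -52.71581755,   -2.34810591, -167.19847557]), array([-359.7098197 ,  703.11166856,  337.9644423 ]))
```

Request:
play_rows:
  commands:
    - {"z":-0.05}
    - {"z":-0.05}
    - {"z":-0.05}
    - {"x":0.048,"y":-0.029}
    - {"x":0.048,"y":-0.029}
    - {"x":0.048,"y":-0.029}
    - {"x":0.048,"y":-0.029}
    - {"x":0.048,"y":-0.029}
    - {"x":0.048,"y":-0.029}
    - {"x":0.048,"y":-0.029}
    - {"x":0.02,"y":-0.0457}
    - {"x":0.02,"y":-0.0457}
    - {"x":0.02,"y":-0.0457}
    - {"x":0.02,"y":-0.0457}
    - {"x":0.02,"y":-0.0457}
    - {"x":0.02,"y":-0.0457}
    - {"x":0.02,"y":-0.0457}
    - {"x":0.02,"y":-0.0457}
    - {"x":0.02,"y":-0.0457}
    - {"x":0.02,"y":-0.0457}

```text
$.commands[0]: bad value
```

Request:
play_rows:
  commands:
    - {"wz":-10.3}
    - {"wz":-10.3}
    - {"wz":-10.3}
    - {"wz":-10.3}
    - {"wz":-10.3}
    - {"wz":-10.3}
    - {"wz":-10.3}
    - {"wz":-10.3}
    - {"wz":-10.3}
    - {"wz":-10.3}
    - {"wz":-10.3}
    - {"wz":-10.3}
    - {"wz":-10.3}
    - {"wz":-10.3}
    - {"wz":-10.3}
    - {"wz":-10.3}
    - {"wz":-10.3}

```text
$.commands[0]: bad value
```

Request:
play_rows:
  commands:
    - {"wy":-9}
    - {"wy":-9}
    - {"wy":-9}
    - {"wy":-8}
    - {}

```text
$.commands[0]: bad value
```

Run:
```python
from h import *
p,R,s=cur(); print(s["clock"],p.round(1),s["joints"].round(3)); print(R.round(3)); print("bearing",np.degrees(np.arctan2(R[1,2],R[0,2])),"pitch",np.degrees(np.arcsin(-R[2,2])))
for a in delta(p,R,[459,298,150],toolR(16.5,55)): print(a.round(1))
snap("scene","1")
```

```text
0.1 [ 200.8 -511.8  205. ] [-1.264  0.3    1.522 -0.     1.321 -0.067]
[[ 0.931  0.365 -0.   ]
 [ 0.365 -0.931  0.001]
 [ 0.    -0.001 -1.   ]]
bearing 107.93512882950212 pitch 89.94214976658934
[469.4 301.1 134.4]
[ 547.  -658.6   71.2]
[ -52.7   -2.3 -167.2]
[-359.7  703.1  338. ]
```

View pics/scene1.png

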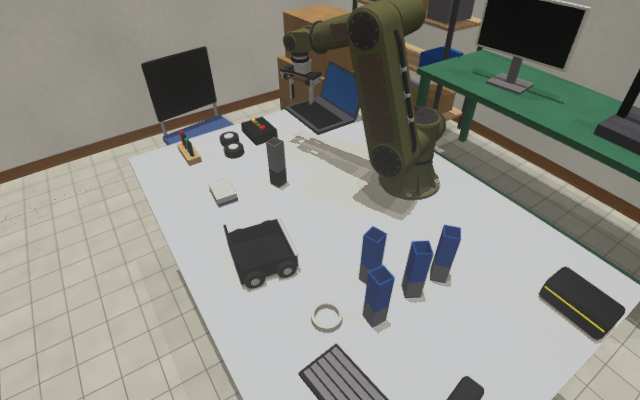

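The calls were refused because every row needs all its keys. The arm is unmoved in the picture, so I'm sending full rows.

Request:
play_rows:
  commands:
    - {"x":0,"y":0,"z":-0.05,"wx":0,"wy":0,"wz":0,"grip":1}
    - {"x":0,"y":0,"z":-0.05,"wx":0,"wy":0,"wz":0,"grip":1}
    - {"x":0,"y":0,"z":-0.05,"wx":0,"wy":0,"wz":0,"grip":1}
    - {"x":0.048,"y":-0.029,"z":0,"wx":0,"wy":0,"wz":0,"grip":1}
    - {"x":0.048,"y":-0.029,"z":0,"wx":0,"wy":0,"wz":0,"grip":1}
    - {"x":0.048,"y":-0.029,"z":0,"wx":0,"wy":0,"wz":0,"grip":1}
    - {"x":0.048,"y":-0.029,"z":0,"wx":0,"wy":0,"wz":0,"grip":1}
    - {"x":0.048,"y":-0.029,"z":0,"wx":0,"wy":0,"wz":0,"grip":1}
    - {"x":0.048,"y":-0.029,"z":0,"wx":0,"wy":0,"wz":0,"grip":1}
    - {"x":0.048,"y":-0.029,"z":0,"wx":0,"wy":0,"wz":0,"grip":1}
    - {"x":0.02,"y":-0.0457,"z":0,"wx":0,"wy":0,"wz":0,"grip":1}
    - {"x":0.02,"y":-0.0457,"z":0,"wx":0,"wy":0,"wz":0,"grip":1}
    - {"x":0.02,"y":-0.0457,"z":0,"wx":0,"wy":0,"wz":0,"grip":1}
    - {"x":0.02,"y":-0.0457,"z":0,"wx":0,"wy":0,"wz":0,"grip":1}
    - {"x":0.02,"y":-0.0457,"z":0,"wx":0,"wy":0,"wz":0,"grip":1}
    - {"x":0.02,"y":-0.0457,"z":0,"wx":0,"wy":0,"wz":0,"grip":1}
    - {"x":0.02,"y":-0.0457,"z":0,"wx":0,"wy":0,"wz":0,"grip":1}
    - {"x":0.02,"y":-0.0457,"z":0,"wx":0,"wy":0,"wz":0,"grip":1}
    - {"x":0.02,"y":-0.0457,"z":0,"wx":0,"wy":0,"wz":0,"grip":1}
    - {"x":0.02,"y":-0.0457,"z":0,"wx":0,"wy":0,"wz":0,"grip":1}

```text
clock: 2.65
eef_pos: [458.6, 299.8, 355.3]
eef_rot: [3.142, 0.0, 0.374]
wrist_force: [0.2, 0.5, 0.3]
finger_gap: 93.8
```

Request:
play_rows:
  commands:
    - {"x":0,"y":0,"z":0,"wx":0,"wy":0,"wz":-10.3,"grip":1}
    - {"x":0,"y":0,"z":0,"wx":0,"wy":0,"wz":-10.3,"grip":1}
    - {"x":0,"y":0,"z":0,"wx":0,"wy":0,"wz":-10.3,"grip":1}
    - {"x":0,"y":0,"z":0,"wx":0,"wy":0,"wz":-10.3,"grip":1}
    - {"x":0,"y":0,"z":0,"wx":0,"wy":0,"wz":-10.3,"grip":1}
    - {"x":0,"y":0,"z":0,"wx":0,"wy":0,"wz":-10.3,"grip":1}
    - {"x":0,"y":0,"z":0,"wx":0,"wy":0,"wz":-10.3,"grip":1}
    - {"x":0,"y":0,"z":0,"wx":0,"wy":0,"wz":-10.3,"grip":1}
    - {"x":0,"y":0,"z":0,"wx":0,"wy":0,"wz":-10.3,"grip":1}
    - {"x":0,"y":0,"z":0,"wx":0,"wy":0,"wz":-10.3,"grip":1}
    - {"x":0,"y":0,"z":0,"wx":0,"wy":0,"wz":-10.3,"grip":1}
    - {"x":0,"y":0,"z":0,"wx":0,"wy":0,"wz":-10.3,"grip":1}
    - {"x":0,"y":0,"z":0,"wx":0,"wy":0,"wz":-10.3,"grip":1}
    - {"x":0,"y":0,"z":0,"wx":0,"wy":0,"wz":-10.3,"grip":1}
    - {"x":0,"y":0,"z":0,"wx":0,"wy":0,"wz":-10.3,"grip":1}
    - {"x":0,"y":0,"z":0,"wx":0,"wy":0,"wz":-10.3,"grip":1}
    - {"x":0,"y":0,"z":0,"wx":0,"wy":0,"wz":-10.3,"grip":1}

```text
clock: 4.78
eef_pos: [458.8, 298.1, 355.2]
eef_rot: [-3.141, -0.001, -2.847]
wrist_force: [-0.6, -0.4, 0.0]
finger_gap: 93.9
```

Request:
play_rows:
  commands:
    - {"x":0,"y":0,"z":0,"wx":0,"wy":-9,"wz":0,"grip":1}
    - {"x":0,"y":0,"z":0,"wx":0,"wy":-9,"wz":0,"grip":1}
    - {"x":0,"y":0,"z":0,"wx":0,"wy":-9,"wz":0,"grip":1}
    - {"x":0,"y":0,"z":0,"wx":0,"wy":-8,"wz":0,"grip":1}
    - {"x":0,"y":0,"z":0,"wx":0,"wy":0,"wz":0,"grip":1}

```text
clock: 5.4
eef_pos: [457.6, 297.9, 355.0]
eef_rot: [-3.141, 0.61, -2.852]
wrist_force: [-0.3, 0.6, -0.1]
finger_gap: 93.7
```

Run:
```python
from h import *
p,R,s=cur(); print(s["clock"],p.round(1),s["joints"].round(3)); print(R.round(3)); print("bearing",np.degrees(np.arctan2(R[1,2],R[0,2])),"pitch",np.degrees(np.arcsin(-R[2,2])))
for a in delta(p,R,[459,298,150],toolR(16.5,55)): print(a.round(1))
snap("scene","2",(300,100,500,300),4)
```

```text
5.4 [457.6 297.9 355. ] [ 0.596 -0.109  1.736 -0.216  0.938 -1.188]
[[-0.786 -0.285  0.549]
 [-0.234  0.959  0.163]
 [-0.573 -0.    -0.82 ]]
bearing 16.54957070463789 pitch 55.05333647508777
[469.4 301.1 134.4]
[116.3  -0.2 187.8]
[ 0.  -0.1  0.1]
[116.5  -0.3 187.7]
```

View pics/scene2.png

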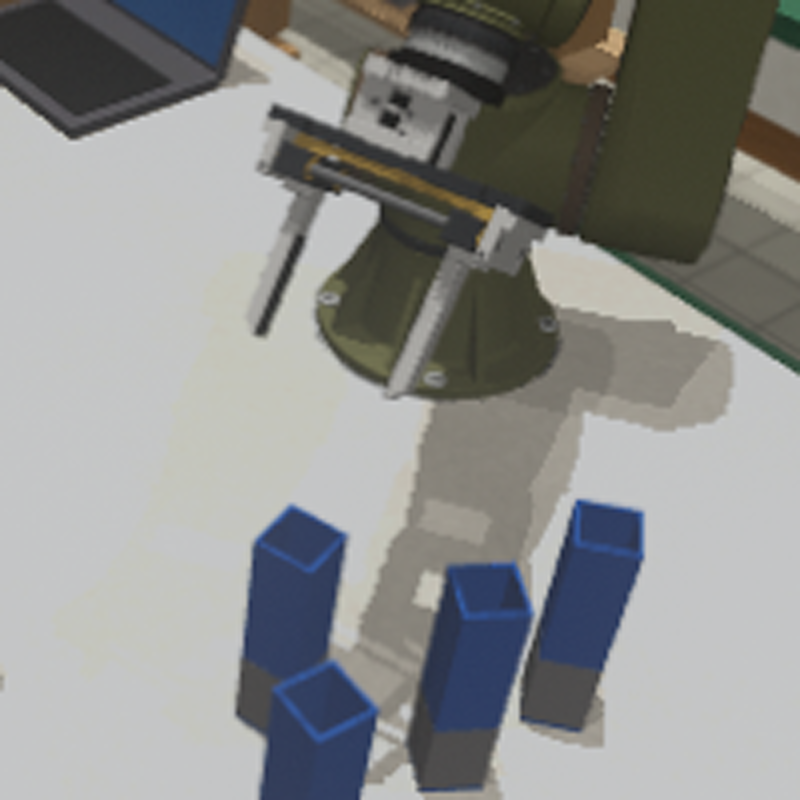

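The picture shows the open gripper straight above the target tube, at crop (300,560), with jaws square to its sides. Descending vertically.

Request:
play_rows:
  commands:
    - {"x":0.0166,"y":0,"z":0.0268,"wx":0,"wy":0,"wz":0,"grip":1}
    - {"x":0.0166,"y":0,"z":0.0268,"wx":0,"wy":0,"wz":0,"grip":1}
    - {"x":0.0166,"y":0,"z":0.0268,"wx":0,"wy":0,"wz":0,"grip":1}
    - {"x":0.0166,"y":0,"z":0.0268,"wx":0,"wy":0,"wz":0,"grip":1}
    - {"x":0.0166,"y":0,"z":0.0268,"wx":0,"wy":0,"wz":0,"grip":1}
    - {"x":0.0166,"y":0,"z":0.0268,"wx":0,"wy":0,"wz":0,"grip":1}
    - {"x":0.0166,"y":0,"z":0.0268,"wx":0,"wy":0,"wz":0,"grip":1}
    - {"x":0,"y":0,"z":0,"wx":0,"wy":0,"wz":0,"grip":1}

```text
clock: 6.45
eef_pos: [470.9, 301.0, 133.0]
eef_rot: [-3.139, 0.605, -2.854]
wrist_force: [-0.2, 0.1, 0.3]
finger_gap: 94.1
```

Run:
```python
from h import *
p,R,s=cur(); print(s["clock"],p.round(1),s["wrist_force"])
for a in delta(p,R,[459,298,150],toolR(16.5,55)): print(a.round(1))
snap("scene","3",(300,180,450,330),4)
snap("top","3",(150,150,300,300),4)
```

```text
6.45 [470.9 301.  133. ] [-0.24489088  0.11040795  0.25510436]
[469.4 301.1 134.4]
[ 0.4  0.5 -1.9]
[-0.1 -0.3  0. ]
[ 0.3  0.5 -1.9]
```

View pics/scene3.png

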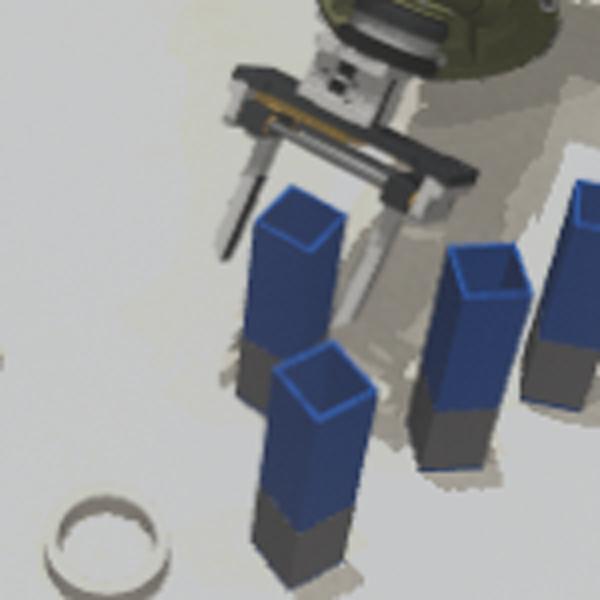

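View pics/top3.png

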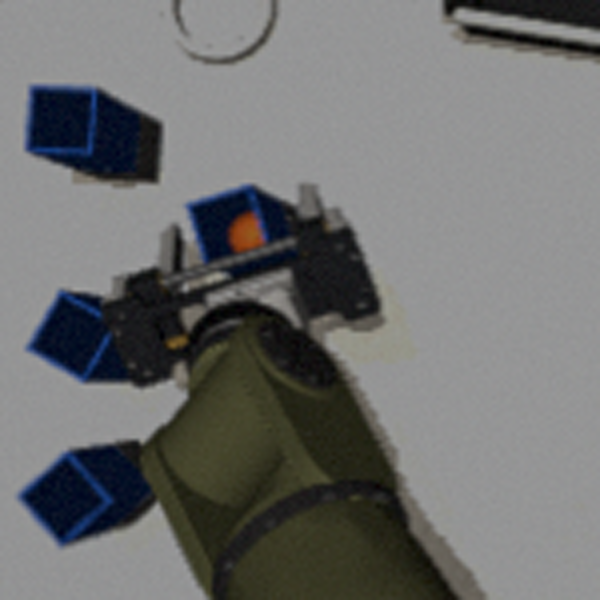

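Fingers straddle the target at top crop (225,225), with clearance to the neighbour. Closing.

Request:
play_rows:
  squeeze: 40
  commands:
    - {"x":0,"y":0,"z":0,"wx":0,"wy":0,"wz":0,"grip":0.3}
    - {"x":0,"y":0,"z":0,"wx":0,"wy":0,"wz":0,"grip":0.3}
    - {"x":0,"y":0,"z":0,"wx":0,"wy":0,"wz":0,"grip":0.3}
    - {"x":0,"y":0,"z":0,"wx":0,"wy":0,"wz":0,"grip":0.3}
    - {"x":0,"y":0,"z":0,"wx":0,"wy":0,"wz":0,"grip":0.3}
    - {"x":0,"y":0,"z":0,"wx":0,"wy":0,"wz":0,"grip":0.3}

```text
clock: 7.3
eef_pos: [470.7, 301.6, 135.2]
eef_rot: [-3.142, 0.611, -2.853]
wrist_force: [-0.5, -0.1, 2.1]
finger_gap: 47.7
```

Request:
play_rows:
  commands:
    - {"x":-0.0057,"y":0,"z":-0.0082,"wx":0,"wy":0,"wz":0,"grip":0.3}
    - {"x":-0.0115,"y":0,"z":-0.0164,"wx":0,"wy":0,"wz":0,"grip":0.3}
    - {"x":-0.0115,"y":0,"z":-0.0164,"wx":0,"wy":0,"wz":0,"grip":0.3}
    - {"x":-0.0057,"y":0,"z":-0.0082,"wx":0,"wy":0,"wz":0,"grip":0.3}
    - {"x":-0.001,"y":-0.01,"z":0.0006,"wx":0,"wy":0,"wz":0,"grip":0.3}
    - {"x":-0.0019,"y":-0.023,"z":0.0013,"wx":0,"wy":0,"wz":0,"grip":0.3}
    - {"x":-0.0019,"y":-0.023,"z":0.0013,"wx":0,"wy":0,"wz":0,"grip":0.3}
    - {"x":-0.0019,"y":-0.023,"z":0.0013,"wx":0,"wy":0,"wz":0,"grip":0.3}
    - {"x":-0.0019,"y":-0.023,"z":0.0013,"wx":0,"wy":0,"wz":0,"grip":0.3}
    - {"x":-0.0019,"y":-0.023,"z":0.0013,"wx":0,"wy":0,"wz":0,"grip":0.3}
    - {"x":-0.0019,"y":-0.023,"z":0.0013,"wx":0,"wy":0,"wz":0,"grip":0.3}
    - {"x":-0.0019,"y":-0.023,"z":0.0013,"wx":0,"wy":0,"wz":0,"grip":0.3}
    - {"x":-0.0019,"y":-0.023,"z":0.0013,"wx":0,"wy":0,"wz":0,"grip":0.3}
    - {"x":-0.0019,"y":-0.023,"z":0.0013,"wx":0,"wy":0,"wz":0,"grip":0.3}
    - {"x":-0.0019,"y":-0.023,"z":0.0013,"wx":0,"wy":0,"wz":0,"grip":0.3}
    - {"x":-0.001,"y":-0.01,"z":0.0006,"wx":0,"wy":0,"wz":0,"grip":0.3}
    - {"x":0,"y":0,"z":0,"wx":0,"wy":0,"wz":0,"grip":0.3}

```text
clock: 9.43
eef_pos: [566.0, 69.0, 195.3]
eef_rot: [3.141, 0.61, -2.854]
wrist_force: [-0.1, -0.3, -3.0]
finger_gap: 48.0
```

Run:
```python
from h import *
p,R,s=cur(); print(s["clock"],p.round(1),s["wrist_force"].round(1),s["finger_gap"],s["joints"].round(2))
b=np.array([np.cos(np.radians(-9.6)),np.sin(np.radians(-9.6)),0])
L=np.array([614,55,0]); 
G=L-60*b+[0,0,180]
for pp in (55,80,110):
  for a in delta(p,R,G,toolR(-9.6,pp)): print(pp,a.round(1))
snap("scene","4",(180,140,420,300),3)
snap("top","4",(150,80,350,280),3)
```

```text
9.425 [566.   69.  195.3] [-0.1 -0.3 -3. ] 48.041771036575625 [-0.03  0.07  1.94  0.34  0.57 -2.12]
55 [565.6  63.2 164.4]
55 [19.4 -5.4 24.2]
55 [15.  -0.  21.4]
55 [17.3 -5.8 25.6]
80 [558.1  64.5 161.3]
80 [26.8 -2.1 22.8]
80 [10.1 24.5 24.3]
80 [12.8 -5.8 32.3]
110 [548.4  66.1 162.1]
110 [33.5  2.2 17.1]
110 [ 3.5 54.  26.9]
110 [ 4.5 -5.8 36.9]
```

View pics/scene4.png

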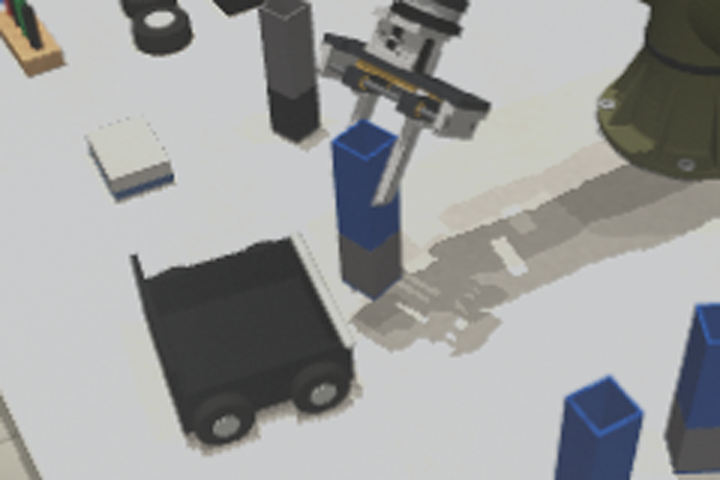

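View pics/top4.png

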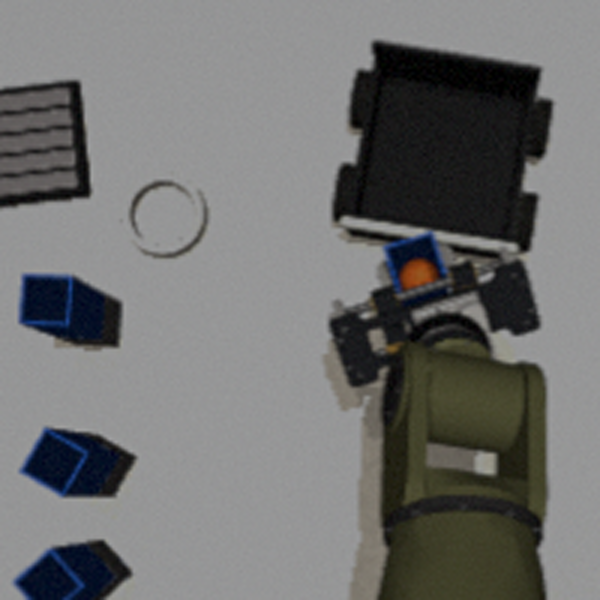

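The tube hangs upright in front of the ledge with the ball inside; top crop (418,272) shows the ball. Now lean it, then yaw square to the ledge.

Request:
play_rows:
  commands:
    - {"x":0,"y":0,"z":0,"wx":0,"wy":3,"wz":0,"grip":0.3}
    - {"x":0,"y":0,"z":0,"wx":0,"wy":6,"wz":0,"grip":0.3}
    - {"x":0,"y":0,"z":0,"wx":0,"wy":7,"wz":0,"grip":0.3}
    - {"x":0,"y":0,"z":0,"wx":0,"wy":7,"wz":0,"grip":0.3}
    - {"x":0,"y":0,"z":0,"wx":0,"wy":7,"wz":0,"grip":0.3}
    - {"x":0,"y":0,"z":0,"wx":0,"wy":7,"wz":0,"grip":0.3}
    - {"x":0,"y":0,"z":0,"wx":0,"wy":7,"wz":0,"grip":0.3}
    - {"x":0,"y":0,"z":0,"wx":0,"wy":6,"wz":0,"grip":0.3}
    - {"x":0,"y":0,"z":0,"wx":0,"wy":5,"wz":0,"grip":0.3}
    - {"x":0,"y":0,"z":0,"wx":-1.79,"wy":0,"wz":4.9,"grip":0.3}
    - {"x":0,"y":0,"z":0,"wx":-1.79,"wy":0,"wz":4.9,"grip":0.3}
    - {"x":0,"y":0,"z":0,"wx":-1.79,"wy":0,"wz":4.9,"grip":0.3}
    - {"x":0,"y":0,"z":0,"wx":-1.79,"wy":0,"wz":4.9,"grip":0.3}
    - {"x":0,"y":0,"z":0,"wx":-1.79,"wy":0,"wz":4.9,"grip":0.3}
    - {"x":0,"y":0,"z":0,"wx":0,"wy":0,"wz":0,"grip":0.3}

```text
clock: 11.4
eef_pos: [566.1, 69.5, 195.6]
eef_rot: [3.142, -0.348, 2.975]
wrist_force: [-1.1, -0.1, -3.0]
finger_gap: 47.9
```

Run:
```python
from h import *
p,R,s=cur(); print(s["clock"],p.round(1),s["wrist_force"].round(1),s["finger_gap"],s["joints"].round(2))
b=np.array([np.cos(np.radians(-9.6)),np.sin(np.radians(-9.6)),0]); l=np.array([-b[1],b[0],0])
L=np.array([614,55,0]); 
print("bearing/tilt", np.degrees(np.arctan2(-R[0,1],R[1,1])))
for nm,G in (("above",L-30*b+[0,0,140]),("final",L-6.9*b+[0,0,105.7])):
  for a in delta(p,R,G,toolR(-9.6,110)): print(nm,a.round(1))
# where are the visible tube faces? 
snap("scene","5",(180,140,420,300),3)
snap("top","5",(220,60,360,200),4)
```

```text
11.4 [566.1  69.5 195.6] [-1.1 -0.1 -3. ] 47.93449173888267 [ 0.03  0.57  1.2   0.07  1.71 -1.38]
bearing/tilt -9.528071485866008
above [578.   61.1 122.1]
above [-37.5  -6.3  64.5]
above [-0.   0.   0.1]
above [-37.5  -6.3  64.5]
final [600.8  57.2  87.8]
final [-70.9  -6.4  88.9]
final [-0.   0.   0.1]
final [-70.9  -6.3  88.8]
```

View pics/scene5.png

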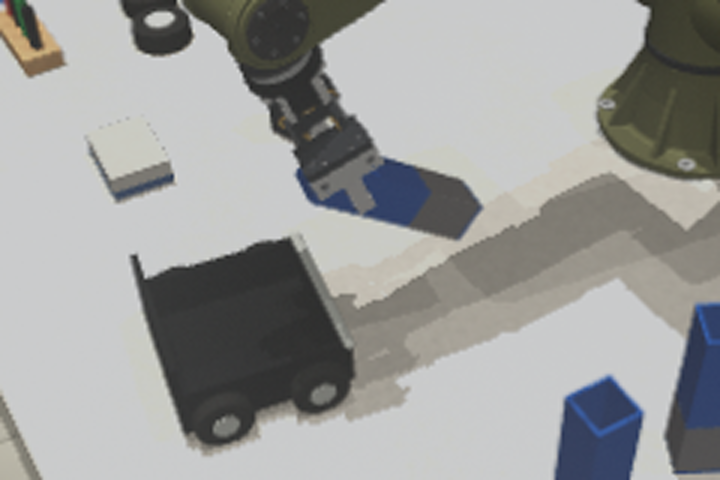

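View pics/top5.png

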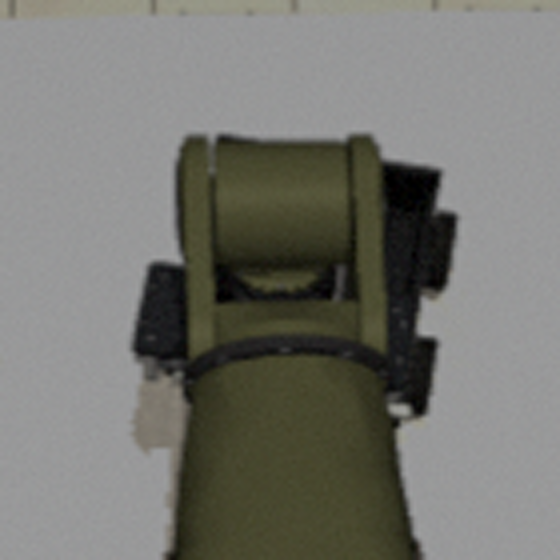

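```bash
cat >> h.py <<'E'
def tubepts(G,b,lean,s=150,off=0):
    a=np.radians(b);t=np.radians(lean)
    bb=np.array([np.cos(a),np.sin(a),0]);l=np.array([-np.sin(a),np.cos(a),0]);Z=np.array([0,0,1.])
    u=np.sin(t)*bb+np.cos(t)*Z; n=-np.cos(t)*bb+np.sin(t)*Z
    F=G-s*u+off*n
    P={}
    for e,q in(("foot",0),("band",75),("mouth",200)):
        for k,nn in(("lo",-24),("hi",24)):
            for m,ll in(("L",24),("R",-24)): P[e+k+m]=F+q*u+nn*n+ll*l
    return P
E
python3 - <<'E'
from h import *
p,R,s=cur(); G=p-19*R[:,2]
P=tubepts(G,-9.5,55)
q=proj("scene",np.array(list(P.values())))
for k,v,w in zip(P,P.values(),q): print(k,v.round(0),((w-[180,140]+.5)*3-.5).round(0))
E
```

```text
footloL [469. 110. 108.] [457. 240.]
footloR [461.  63. 108.] [439. 213.]
foothiL [442. 115. 147.] [481. 206.]
foothiR [434.  67. 147.] [461. 180.]
bandloL [529. 100. 151.] [405. 227.]
bandloR [521.  53. 151.] [387. 199.]
bandhiL [502. 105. 190.] [429. 192.]
bandhiR [494.  57. 190.] [410. 164.]
mouthloL [630.  83. 222.] [308. 203.]
mouthloR [622.  36. 222.] [292. 174.]
mouthhiL [603.  88. 262.] [332. 165.]
mouthhiR [595.  40. 262.] [315. 137.]
```

Predicted tube corners fall within 3 crop px of those seen (foot corner predicted at (457,240), seen at about (460,240)), so the tube hasn't slipped in the grasp. Moving to just short of the ledge.

Request:
play_rows:
  commands:
    - {"x":-0.0075,"y":-0.0013,"z":0.0129,"wx":0,"wy":0,"wz":0,"grip":0.3}
    - {"x":-0.0075,"y":-0.0013,"z":0.0129,"wx":0,"wy":0,"wz":0,"grip":0.3}
    - {"x":-0.0075,"y":-0.0013,"z":0.0129,"wx":0,"wy":0,"wz":0,"grip":0.3}
    - {"x":-0.0075,"y":-0.0013,"z":0.0129,"wx":0,"wy":0,"wz":0,"grip":0.3}
    - {"x":-0.0075,"y":-0.0013,"z":0.0129,"wx":0,"wy":0,"wz":0,"grip":0.3}
    - {"x":-0.0064,"y":0,"z":0.0041,"wx":0,"wy":0,"wz":0,"grip":0.3}
    - {"x":-0.0064,"y":0,"z":0.0041,"wx":0,"wy":0,"wz":0,"grip":0.3}
    - {"x":-0.0064,"y":0,"z":0.0041,"wx":0,"wy":0,"wz":0,"grip":0.3}
    - {"x":-0.0064,"y":0,"z":0.0041,"wx":0,"wy":0,"wz":0,"grip":0.3}
    - {"x":-0.0064,"y":0,"z":0.0041,"wx":0,"wy":0,"wz":0,"grip":0.3}
    - {"x":0,"y":0,"z":0,"wx":0,"wy":0,"wz":0,"grip":0.3}
    - {"x":0,"y":0,"z":0,"wx":0,"wy":0,"wz":0,"grip":0.3}

```text
clock: 13.0
eef_pos: [600.7, 56.8, 92.1]
eef_rot: [3.141, -0.349, 2.975]
wrist_force: [-0.3, -0.4, -2.9]
finger_gap: 47.8
```

Run:
```python
from h import *
p,R,s=cur(); print(s["clock"],p.round(1),s["wrist_force"].round(1),s["finger_gap"],s["joints"].round(2))
b=np.array([np.cos(np.radians(-9.6)),np.sin(np.radians(-9.6)),0]); l=np.array([-b[1],b[0],0])
L=np.array([614,55,0]); 
for a in delta(p,R,L-6.9*b+[0,0,105.7],toolR(-9.6,110)): print(a.round(1))
G=p-19*R[:,2]
P=tubepts(G,-9.5,55)
q=proj("scene",np.array(list(P.values())))
for k,v,w in zip(P,P.values(),q): 
  if k[-1]=="L":print(k,v.round(0),((w-[210,180]+.5)*5-.5).round(0))
print(((proj("scene",[L+88*l+[0,0,80],L-88*l+[0,0,80]])-[210,180]+.5)*5).round())
snap("scene","6",(210,180,360,290),5)
```

```text
13.0 [600.7  56.8  92.1] [-0.3 -0.4 -2.9] 47.77408517010115 [ 0.01  0.74  1.18  0.06  1.57 -1.41]
[600.8  57.2  87.8]
[-1.4  0.4  4. ]
[0. 0. 0.]
[-1.4  0.4  4. ]
footloL [503.  97.   4.] [557. 318.]
foothiL [476. 102.  44.] [594. 266.]
bandloL [564.  87.  47.] [472. 302.]
bandhiL [537.  92.  87.] [510. 248.]
mouthloL [665.  70. 119.] [316. 272.]
mouthhiL [638.  75. 158.] [353. 214.]
[[429. 363.]
 [336. 184.]]
```

View pics/scene6.png

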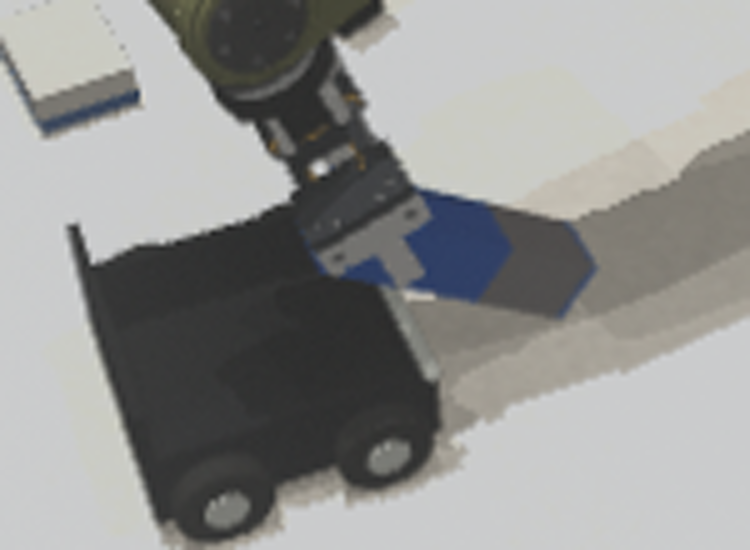

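Tube stands a few mm above the table and the bar, mouth over the hopper (crop (330,250)) and foot corner at (562,318). Lowering gently.

Request:
play_rows:
  commands:
    - {"x":-0.0004,"y":0,"z":0.0011,"wx":0,"wy":0,"wz":0,"grip":0.3}
    - {"x":-0.0004,"y":0,"z":0.0011,"wx":0,"wy":0,"wz":0,"grip":0.3}
    - {"x":-0.0003,"y":0,"z":0.001,"wx":0,"wy":0,"wz":0,"grip":0.3}
    - {"x":0,"y":0,"z":0,"wx":0,"wy":0,"wz":0,"grip":0.3}

```text
clock: 13.55
eef_pos: [600.6, 56.8, 88.4]
eef_rot: [3.141, -0.349, 2.975]
wrist_force: [-0.7, 0.2, -3.1]
finger_gap: 47.9
```

Request:
play_rows:
  commands:
    - {"x":-0.0003,"y":0,"z":0.0009,"wx":0,"wy":0,"wz":0,"grip":0.3}
    - {"x":0,"y":0,"z":0,"wx":0,"wy":0,"wz":0,"grip":0.3}

```text
clock: 13.8
eef_pos: [600.6, 56.8, 87.5]
eef_rot: [3.141, -0.349, 2.975]
wrist_force: [-0.7, -0.5, -2.2]
finger_gap: 48.0
```

Request:
play_rows:
  commands:
    - {"x":-0.0003,"y":0,"z":0.0009,"wx":0,"wy":0,"wz":0,"grip":0.3}
    - {"x":0,"y":0,"z":0,"wx":0,"wy":0,"wz":0,"grip":0.3}

```text
clock: 14.05
eef_pos: [600.5, 56.8, 86.5]
eef_rot: [3.141, -0.349, 2.975]
wrist_force: [1.1, 0.0, -2.2]
finger_gap: 47.9
```

Request:
play_rows:
  commands:
    - {"x":-0.0003,"y":0,"z":0.0009,"wx":0,"wy":0,"wz":0,"grip":0.3}
    - {"x":0,"y":0,"z":0,"wx":0,"wy":0,"wz":0,"grip":0.3}

```text
clock: 14.3
eef_pos: [600.6, 56.8, 85.9]
eef_rot: [3.141, -0.349, 2.975]
wrist_force: [-1.5, -0.4, 1.8]
finger_gap: 47.7
```

Run:
```python
from h import *
p,R,s=cur(); print(s["clock"],p.round(1),s["wrist_force"].round(1),s["moment"].round(2))
```

```text
14.3 [600.6  56.8  85.9] [-1.5 -0.4  1.8] [-0.04 -0.2   0.01]
```

Contact is carrying the weight (force z went from -3 to +1.8 N). Releasing with the fingers first barely open.

Request:
play_rows:
  squeeze: 5
  commands:
    - {"x":0,"y":0,"z":0,"wx":0,"wy":0,"wz":0,"grip":0.5}
    - {"x":0,"y":0,"z":0,"wx":0,"wy":0,"wz":0,"grip":0.55}
    - {"x":0,"y":0,"z":0,"wx":0,"wy":0,"wz":0,"grip":0.65}
    - {"x":0,"y":0,"z":0,"wx":0,"wy":0,"wz":0,"grip":0.75}
    - {"x":0,"y":0,"z":0,"wx":0,"wy":0,"wz":0,"grip":0.85}
    - {"x":0,"y":0,"z":0,"wx":0,"wy":0,"wz":0,"grip":0.85}
    - {"x":0,"y":0,"z":0,"wx":0,"wy":0,"wz":0,"grip":0.85}

```text
clock: 15.18
eef_pos: [600.6, 56.8, 85.7]
eef_rot: [3.141, -0.349, 2.975]
wrist_force: [0.4, 0.3, -0.3]
finger_gap: 79.7
```

Run:
```python
from h import *
p,R,s=cur(); print(s["clock"],p.round(1),s["wrist_force"].round(1),s["finger_gap"])
snap("scene","7",(210,180,360,290),5)
```

```text
15.175 [600.6  56.8  85.7] [ 0.4  0.3 -0.3] 79.65114452207769
```

View pics/scene7.png

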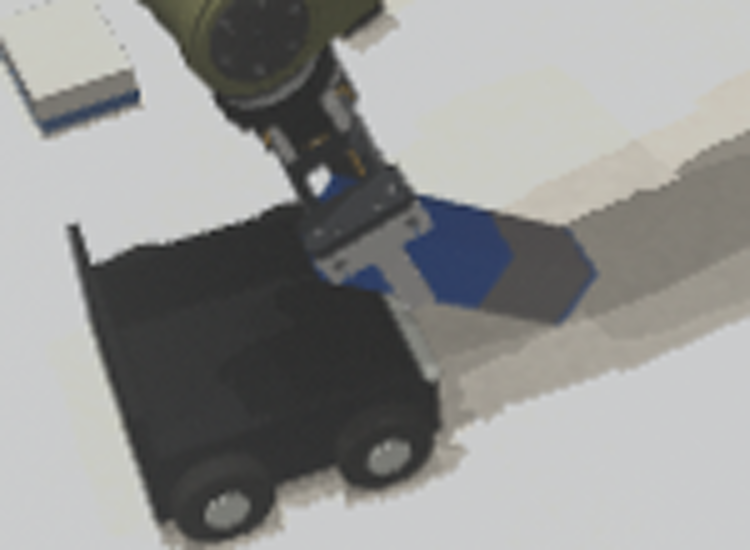

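The tube stays put with the fingers open; the foot corner at crop (562,323) now lies on the table. Retracting.

Request:
play_rows:
  commands:
    - {"x":0,"y":0,"z":-0.01,"wx":0,"wy":0,"wz":0,"grip":0.85}
    - {"x":0,"y":0,"z":-0.025,"wx":0,"wy":0,"wz":0,"grip":0.85}
    - {"x":0,"y":0,"z":-0.03,"wx":0,"wy":0,"wz":0,"grip":0.85}
    - {"x":0,"y":0,"z":-0.03,"wx":0,"wy":0,"wz":0,"grip":0.85}
    - {"x":0,"y":0,"z":-0.03,"wx":0,"wy":0,"wz":0,"grip":0.85}
    - {"x":0.025,"y":0,"z":-0.03,"wx":0,"wy":0,"wz":0,"grip":0.85}
    - {"x":0.05,"y":0,"z":0,"wx":0,"wy":-5,"wz":0,"grip":0.85}
    - {"x":0.05,"y":0,"z":0,"wx":0,"wy":-10,"wz":0,"grip":0.85}
    - {"x":0.05,"y":0,"z":0,"wx":0,"wy":-10,"wz":0,"grip":0.85}
    - {"x":0.05,"y":0,"z":0,"wx":0,"wy":-10,"wz":0,"grip":0.85}
    - {"x":0,"y":0,"z":0,"wx":0,"wy":-10,"wz":0,"grip":0.85}
    - {"x":0,"y":0,"z":0,"wx":0,"wy":-10,"wz":0,"grip":0.85}
    - {"x":0,"y":0,"z":0,"wx":0,"wy":-10,"wz":0,"grip":0.85}

```text
clock: 16.85
eef_pos: [456.7, 82.1, 274.6]
eef_rot: [3.141, 0.731, 2.974]
wrist_force: [1.2, -0.6, 1.0]
finger_gap: 79.9
```

Run:
```python
from h import *
p,R,s=cur(); print(s["clock"],p.round(1),s["wrist_force"].round(1),s["finger_gap"],s["joints"].round(2))
print("bearing",np.degrees(np.arctan2(R[1,2],R[0,2])),"pitch",np.degrees(np.arcsin(-R[2,2])))
snap("scene","8",(210,180,360,290),5)
snap("top","8",(240,80,350,190),5)
```

```text
16.85 [456.7  82.1 274.6] [ 1.2 -0.6  1. ] 79.9364253069137 [ 0.26 -0.3   2.12 -0.45  0.69 -0.89]
bearing -9.5773959710351 pitch 48.13645887317362
```

View pics/scene8.png

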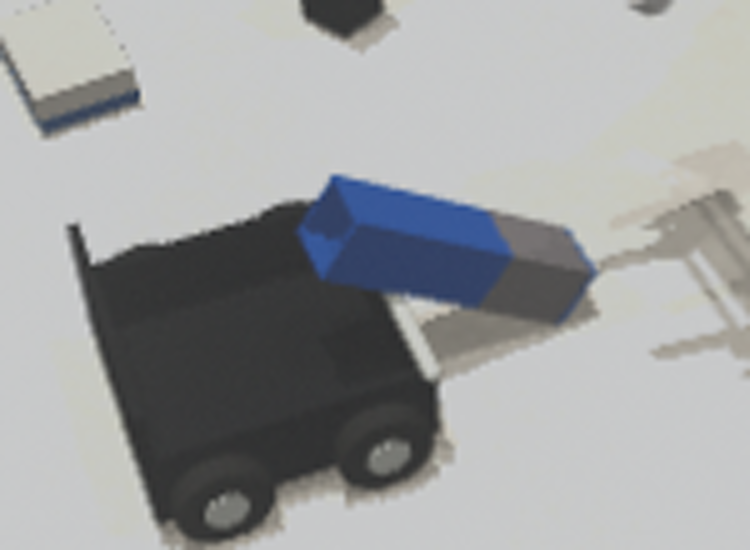

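View pics/top8.png

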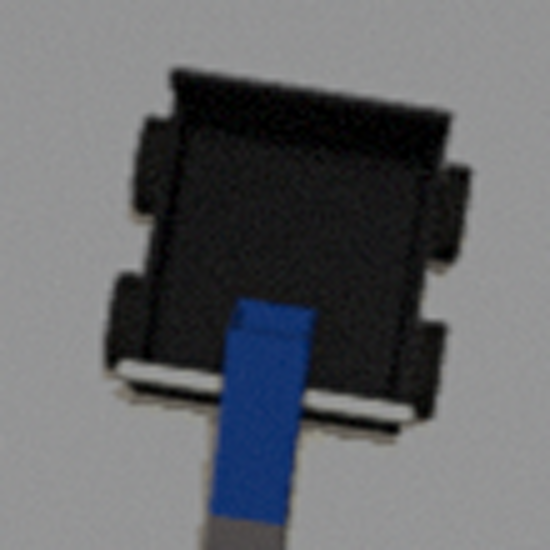

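Run:
```python
from h import *
sc=lambda l:(np.array(l,float)+.5)/5-.5+np.array((210,180))
tc=lambda l:(np.array(l,float)+.5)/5-.5+np.array((240,80))
F=plane("scene",sc([(560,323)]),0)[0]; print("footloL",F)
# top view: upper-face mouth edge corners & band line corners
for lean in (54,55,56):
  t=np.radians(lean)
  zh=200*np.cos(t)+48*np.sin(t); zl=200*np.cos(t); zb=75*np.cos(t)+48*np.sin(t); zf=48*np.sin(t)
  A=plane("top",tc([(226,329),(309,340)]),zh); B=plane("top",tc([(208,514),(280,524)]),zb)
  d=A-B; print(lean,"hiL,hiR mouth",A.round(1).tolist(),"band",B.round(1).tolist(),"bearing",np.degrees(np.arctan2(d[:,1],d[:,0])).round(1),"len (expect %.1f)"%(125*np.sin(t)),np.linalg.norm(d[:,:2],axis=1).round(1),"w",np.linalg.norm(A[0]-A[1]).round(1),np.linalg.norm(B[0]-B[1]).round(1))
  A=plane("scene",sc([(357,222),(335,177)]),zh);B=plane("scene",sc([(511,250),(490,213)]),zb); d=A-B
  C=plane("scene",sc([(597,271),(567,231)]),zf); print("   scene mouth",A.round(1).tolist(),"band",B.round(1).tolist(),"bear",np.degrees(np.arctan2(d[:,1],d[:,0])).round(1),np.linalg.norm(d[:,:2],axis=1).round(1),"foothi",C.round(1).tolist())
```

```text
footloL [ 5.02400680e+02  9.93509821e+01 -1.13686838e-13]
54 hiL,hiR mouth [[637.1, 74.5, 156.4], [629.6, 25.7, 156.4]] band [[536.7, 90.1, 82.9], [529.5, 45.8, 82.9]] bearing [ -8.8 -11.4] len (expect 101.1) [101.6 102. ] w 49.4 44.8
   scene mouth [[638.6, 80.3, 156.4], [630.5, 37.6, 156.4]] band [[535.4, 90.9, 82.9], [528.3, 54.1, 82.9]] bear [-5.9 -9.1] [103.8 103.5] foothi [[474.8, 103.2, 38.8], [470.2, 60.1, 38.8]]
55 hiL,hiR mouth [[637.6, 74.6, 154.0], [630.0, 25.6, 154.0]] band [[536.8, 90.1, 82.3], [529.6, 45.8, 82.3]] bearing [ -8.8 -11.4] len (expect 102.4) [102.  102.4] w 49.5 44.8
   scene mouth [[637.6, 78.1, 154.0], [629.4, 35.3, 154.0]] band [[535.1, 90.5, 82.3], [528.0, 53.6, 82.3]] bear [ -6.9 -10.2] [103.2 103. ] foothi [[475.1, 103.6, 39.3], [470.5, 60.5, 39.3]]
56 hiL,hiR mouth [[638.1, 74.7, 151.6], [630.5, 25.6, 151.6]] band [[536.8, 90.1, 81.7], [529.7, 45.8, 81.7]] bearing [ -8.7 -11.3] len (expect 103.6) [102.4 102.8] w 49.6 44.9
   scene mouth [[636.5, 75.9, 151.6], [628.4, 33.0, 151.6]] band [[534.8, 89.9, 81.7], [527.7, 53.0, 81.7]] bear [ -7.9 -11.3] [102.7 102.6] foothi [[475.3, 104.0, 39.8], [470.8, 60.9, 39.8]]
```

The tube rests at about 55° lean with its mouth over the hopper. Both views agree: foot edge near x 502, bearing about -9.7°, upper-face lengths 102 to 103 mm against 102.4 expected. Next is the grasp at s = 85 mm, in the lower half.

Run:
```python
from h import *
p,R,s=cur()
R2=toolR(-9.6,48); G=np.array([554,66,68.5])
for a in delta(p,R,G-110*R2[:,2],R2): print("pre",a.round(1))
for a in delta(p,R,G,R2): print("fin",a.round(1))
```

```text
pre [494.   76.2 136.1]
pre [ 60.8   0.9 128. ]
pre [-0.1 -0.5  0.1]
pre [ 61.8   0.7 127.5]
fin [566.5  63.9  54.4]
fin [ 59.8   1.1 238. ]
fin [-0.1 -0.5  0.1]
fin [ 61.8   0.7 237.5]
```

Request:
play_rows:
  commands:
    - {"x":0.0153,"y":0.0002,"z":0.032,"wx":0,"wy":0,"wz":0,"grip":0.9}
    - {"x":0.0153,"y":0.0002,"z":0.032,"wx":0,"wy":0,"wz":0,"grip":0.9}
    - {"x":0.0153,"y":0.0002,"z":0.032,"wx":0,"wy":0,"wz":0,"grip":0.9}
    - {"x":0.0153,"y":0.0002,"z":0.032,"wx":0,"wy":0,"wz":0,"grip":0.9}
    - {"x":0,"y":0,"z":0.022,"wx":0,"wy":0,"wz":0,"grip":0.9}
    - {"x":0,"y":0,"z":0.022,"wx":0,"wy":0,"wz":0,"grip":0.9}
    - {"x":0,"y":0,"z":0.022,"wx":0,"wy":0,"wz":0,"grip":0.9}
    - {"x":0,"y":0,"z":0.022,"wx":0,"wy":0,"wz":0,"grip":0.9}
    - {"x":0,"y":0,"z":0.022,"wx":0,"wy":0,"wz":0,"grip":0.9}
    - {"x":0,"y":0,"z":0,"wx":0,"wy":0,"wz":0,"grip":0.9}

```text
clock: 18.2
eef_pos: [572.0, 59.6, 70.8]
eef_rot: [3.139, 0.69, 2.973]
wrist_force: [-1.0, -0.0, 0.8]
finger_gap: 84.6
```

Run:
```python
from h import *
p,R,s=cur(); print(s["clock"],p.round(1),s["wrist_force"].round(1),s["finger_gap"],s["joints"].round(2))
for a in delta(p,R,[554,66,68.5],toolR(-9.6,48)): print(a.round(1))
snap("scene","9",(210,150,360,290),4)
snap("top","9",(240,80,350,230),4)
```

```text
18.2 [572.   59.6  70.8] [-1.  -0.   0.8] 84.55719029029368 [ 0.13  0.3   2.06 -1.04  0.21 -0.31]
[566.5  63.9  54.4]
[15.2  3.3  8.8]
[ 0.1 -2.5 -0.1]
[15.5  3.3  8.1]
```

View pics/scene9.png

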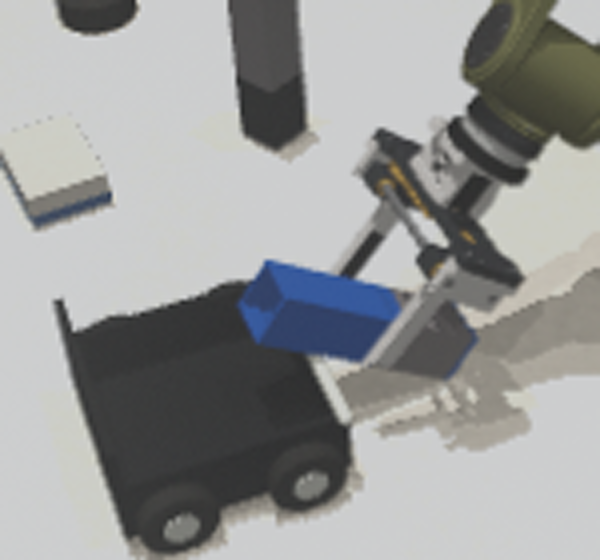

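View pics/top9.png

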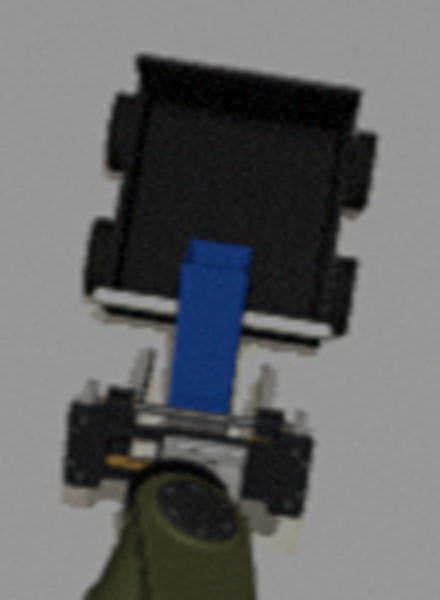

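The wrist sits near alignment (j5 0.21) with j4 at its limit of -1.04, so the grasp pose was not reached. Nothing was touched. Backing off and coming in steeper.

Request:
play_rows:
  commands:
    - {"x":0,"y":0,"z":-0.03,"wx":0,"wy":0,"wz":0,"grip":0.9}
    - {"x":0,"y":0,"z":-0.04,"wx":0,"wy":0,"wz":0,"grip":0.9}
    - {"x":0,"y":0,"z":-0.04,"wx":0,"wy":0,"wz":0,"grip":0.9}
    - {"x":0,"y":0,"z":0,"wx":0,"wy":6,"wz":0,"grip":0.9}
    - {"x":0,"y":0,"z":0,"wx":0,"wy":7,"wz":0,"grip":0.9}
    - {"x":0,"y":0,"z":0,"wx":0,"wy":7,"wz":0,"grip":0.9}
    - {"x":0,"y":0,"z":0,"wx":0,"wy":0,"wz":0,"grip":0.9}

```text
clock: 19.18
eef_pos: [502.0, 72.2, 156.7]
eef_rot: [3.136, 0.343, 2.976]
wrist_force: [-0.3, -0.1, -1.4]
finger_gap: 84.6
```

Run:
```python
from h import *
p,R,s=cur(); print(s["clock"],p.round(1),s["wrist_force"].round(1),s["finger_gap"],s["joints"].round(2))
print("pitch",np.degrees(np.arcsin(-R[2,2])))
R2=toolR(-9.6,70);G=np.array([554,66,68.5])
for a in delta(p,R,G-70*R2[:,2],R2): print("pre",a.round(1))
for a in delta(p,R,G,R2): print("fin",a.round(1))
```

```text
19.175 [502.   72.2 156.7] [-0.3 -0.1 -1.4] 84.58557845921533 [ 0.12  0.08  1.94 -0.13  0.79 -1.22]
pitch 70.35886659006349
pre [536.8  68.9 116.4]
pre [-19.3   2.3  49.7]
pre [ 0.4 -0.4  0.1]
pre [-19.    2.6  49.8]
fin [560.4  64.9  50.6]
fin [-19.7   1.8 119.7]
fin [ 0.4 -0.4  0.1]
fin [-19.    2.6 119.8]
```

Request:
play_rows:
  commands:
    - {"x":-0.0064,"y":0.0007,"z":0.0166,"wx":0,"wy":0,"wz":0,"grip":0.9}
    - {"x":-0.0064,"y":0.0007,"z":0.0166,"wx":0,"wy":0,"wz":0,"grip":0.9}
    - {"x":-0.0064,"y":0.0007,"z":0.0166,"wx":0,"wy":0,"wz":0,"grip":0.9}
    - {"x":0,"y":0,"z":0.0175,"wx":0,"wy":0,"wz":0,"grip":0.9}
    - {"x":0,"y":0,"z":0.0175,"wx":0,"wy":0,"wz":0,"grip":0.9}
    - {"x":0,"y":0,"z":0.0175,"wx":0,"wy":0,"wz":0,"grip":0.9}
    - {"x":0,"y":0,"z":0.0175,"wx":0,"wy":0,"wz":0,"grip":0.9}
    - {"x":0,"y":0,"z":0,"wx":0,"wy":0,"wz":0,"grip":0.9}

```text
clock: 20.18
eef_pos: [558.1, 65.3, 48.0]
eef_rot: [3.138, 0.34, 2.977]
wrist_force: [0.1, 0.4, -0.3]
finger_gap: 84.6
```

Run:
```python
from h import *
p,R,s=cur(); print(s["clock"],p.round(1),s["wrist_force"].round(1),s["finger_gap"],s["joints"].round(2))
for a in delta(p,R,[554,66,68.5],toolR(-9.6,70)): print(a.round(1))
snap("scene","10",(210,150,360,290),4)
```

```text
20.175 [558.1  65.3  48. ] [ 0.1  0.4 -0.3] 84.56976146593313 [ 0.09  0.37  1.89 -0.15  0.56 -1.2 ]
[560.4  64.9  50.6]
[-3.1  0.  -1.8]
[ 0.3 -0.5  0.2]
[-3.1  0.  -1.7]
```

View pics/scene10.png

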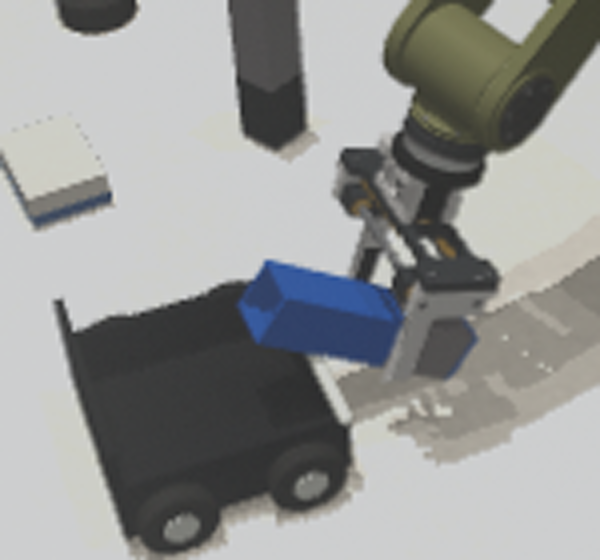

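Fingers straddle the tube's lower half at crop (410,320), near the band's upper edge. Closing.

Request:
play_rows:
  squeeze: 45
  commands:
    - {"x":0,"y":0,"z":0,"wx":0,"wy":0,"wz":0,"grip":0.3}
    - {"x":0,"y":0,"z":0,"wx":0,"wy":0,"wz":0,"grip":0.3}
    - {"x":0,"y":0,"z":0,"wx":0,"wy":0,"wz":0,"grip":0.3}
    - {"x":0,"y":0,"z":0,"wx":0,"wy":0,"wz":0,"grip":0.3}
    - {"x":0,"y":0,"z":0,"wx":0,"wy":0,"wz":0,"grip":0.3}
    - {"x":0,"y":0,"z":0,"wx":0,"wy":0,"wz":0,"grip":0.3}

```text
clock: 20.98
eef_pos: [559.2, 65.2, 49.5]
eef_rot: [3.137, 0.342, 2.977]
wrist_force: [-1.9, 0.3, 3.8]
finger_gap: 47.9
```

Run:
```python
from h import *
p,R,s=cur(); print(s["clock"],p.round(1),s["wrist_force"].round(1),s["finger_gap"])
np.savez("/tmp/grasp2.npz",p=p,R=R)
G=p-19*R[:,2]; print("G",G, "bearing",np.degrees(np.arctan2(R[1,2],R[0,2])),"pitch",np.degrees(np.arcsin(-R[2,2])))
b=np.array([np.cos(np.radians(-9.6)),np.sin(np.radians(-9.6)),0]);l=np.array([-b[1],b[0],0])
L=np.array([614,55,0]); print("G along/lat from ledge",(G-L)@b,(G-L)@l)
t=np.radians(55);u=np.sin(t)*b+[0,0,np.cos(t)];n=-np.cos(t)*b+[0,0,np.sin(t)]
E=np.array([498.4,75.7,0]); print("s,off from foot edge",(G-E)@u,(G-E)@n)
# targets : lean angle, G along, z
for lean,al,z in ((75,-45,125),(95,-50,150),(125,-42,165)):
  Rr=R@Ro.from_rotvec([0,np.radians(lean-55),0]).as_matrix()
  Gt=L+al*b+((G-L)@l)*l+[0,0,z]
  dl=Gt+19*Rr[:,2]
  print(lean,"TCP",dl.round(1),"from now, cur tool frame",(R.T@(dl-p)).round(1), "rise/along",(dl-p)[2].round(1),((dl-p)@b).round(1))
```

```text
20.975 [559.2  65.2  49.5] [-1.9  0.3  3.8] 47.85047047339264
G [552.88445528  66.18483123  67.36787236] bearing -8.657624017128956 pitch 70.41009013951002
G along/lat from ledge -62.124965186242704 0.8360364722793578
s,off from foot edge 83.94652277533372 23.460998627914545
75 TCP [569.6  63.4 106. ] from now, cur tool frame [-29.    0.2 -49.7] rise/along 56.5 10.6
95 TCP [558.3  65.3 132.2] from now, cur tool frame [-26.9   0.3 -78.2] rise/along 82.7 -0.9
125 TCP [558.3  65.3 152.9] from now, cur tool frame [-33.8   0.3 -97.7] rise/along 103.4 -0.9
```

Gripped at s ≈ 84 mm (lower half, gap 47.9). Lifting clear of the bar, then tipping slowly.

Request:
play_rows:
  commands:
    - {"x":-0.0032,"y":0,"z":-0.0068,"wx":0,"wy":0,"wz":0,"grip":0.3}
    - {"x":-0.0064,"y":0,"z":-0.0136,"wx":0,"wy":0,"wz":0,"grip":0.3}
    - {"x":-0.0064,"y":0,"z":-0.0136,"wx":0,"wy":0,"wz":0,"grip":0.3}
    - {"x":-0.0064,"y":0,"z":-0.0136,"wx":0,"wy":0,"wz":0,"grip":0.3}
    - {"x":-0.0064,"y":0,"z":-0.0136,"wx":0,"wy":0,"wz":0,"grip":0.3}
    - {"x":-0.0064,"y":0,"z":-0.0136,"wx":0,"wy":0,"wz":0,"grip":0.3}
    - {"x":-0.0064,"y":0,"z":-0.0136,"wx":0,"wy":0,"wz":0,"grip":0.3}
    - {"x":-0.0032,"y":0,"z":-0.0068,"wx":0,"wy":0,"wz":0,"grip":0.3}
    - {"x":0,"y":0,"z":0,"wx":0,"wy":4,"wz":0,"grip":0.3}
    - {"x":0,"y":0,"z":0,"wx":0,"wy":5,"wz":0,"grip":0.3}
    - {"x":0,"y":0,"z":0,"wx":0,"wy":5,"wz":0,"grip":0.3}
    - {"x":0,"y":0,"z":0,"wx":0,"wy":5,"wz":0,"grip":0.3}
    - {"x":0,"y":0,"z":0,"wx":0,"wy":4,"wz":0,"grip":0.3}
    - {"x":0,"y":0,"z":0,"wx":0,"wy":0,"wz":0,"grip":0.3}

```text
clock: 22.72
eef_pos: [569.6, 62.9, 153.4]
eef_rot: [3.137, -0.06, 2.978]
wrist_force: [-0.7, 0.5, -2.8]
finger_gap: 48.0
```

Run:
```python
from h import *
p,R,s=cur(); print(s["clock"],p.round(1),s["wrist_force"].round(1),s["finger_gap"],s["joints"].round(2))
G=p-19*R[:,2]
P=tubepts(G,-9.4,78,84); q=proj("scene",np.array(list(P.values())))
for k,v,w in zip(P,P.values(),q): 
  if k[-1]=="L":print(k,v.round(0),((w-[210,130]+.5)*4-.5).round(0))
snap("scene","11",(210,130,360,280),4)
```

```text
22.725 [569.6  62.9 153.4] [-0.7  0.5 -2.8] 48.04172486412417 [ 0.04  0.43  1.47  0.02  1.3  -1.37]
footloL [498.  99. 131.] [452. 345.]
foothiL [489. 101. 178.] [463. 298.]
bandloL [571.  87. 147.] [366. 357.]
bandhiL [561.  89. 194.] [376. 309.]
mouthloL [691.  67. 173.] [213. 379.]
mouthhiL [682.  69. 220.] [220. 329.]
```

View pics/scene11.png

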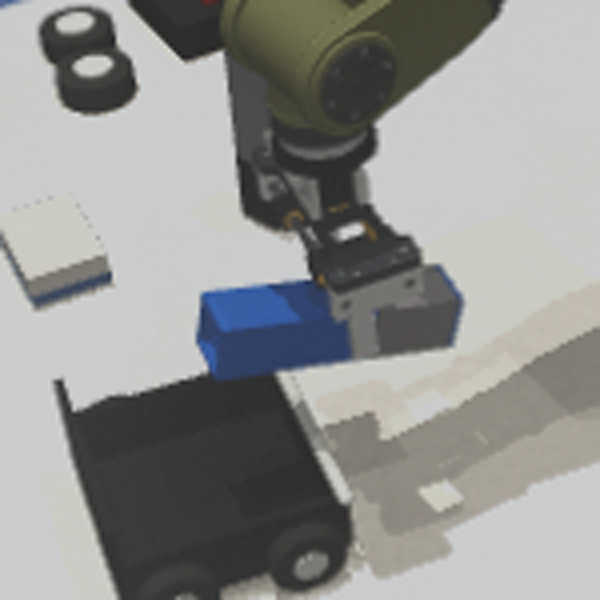

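Tube at 78°, matching prediction within a few px, with the mouth above the hopper (crop (210,345)). Lowering it so the balls drop a short way, then passing level slowly.

Request:
play_rows:
  commands:
    - {"x":0,"y":0,"z":0.01,"wx":0,"wy":0,"wz":0,"grip":0.3}
    - {"x":0,"y":0,"z":0.015,"wx":0,"wy":0,"wz":0,"grip":0.3}
    - {"x":0,"y":0,"z":0.01,"wx":0,"wy":2,"wz":0,"grip":0.3}
    - {"x":0,"y":0,"z":0.01,"wx":0,"wy":2,"wz":0,"grip":0.3}
    - {"x":0,"y":0,"z":0,"wx":0,"wy":3,"wz":0,"grip":0.3}
    - {"x":0,"y":0,"z":0,"wx":0,"wy":3,"wz":0,"grip":0.3}
    - {"x":0,"y":0,"z":0,"wx":0,"wy":2,"wz":0,"grip":0.3}
    - {"x":0,"y":0,"z":0,"wx":0,"wy":2,"wz":0,"grip":0.3}
    - {"x":0,"y":0,"z":0,"wx":0,"wy":2,"wz":0,"grip":0.3}
    - {"x":0,"y":0,"z":0,"wx":0,"wy":2,"wz":0,"grip":0.3}
    - {"x":0,"y":0,"z":0,"wx":0,"wy":2,"wz":0,"grip":0.3}
    - {"x":0,"y":0,"z":0,"wx":0,"wy":2,"wz":0,"grip":0.3}
    - {"x":0,"y":0,"z":0,"wx":0,"wy":0,"wz":0,"grip":0.3}
    - {"x":0,"y":0,"z":0,"wx":0,"wy":0,"wz":0,"grip":0.3}
    - {"x":0,"y":0,"z":0,"wx":0,"wy":0,"wz":0,"grip":0.3}
    - {"x":0,"y":0,"z":0,"wx":0,"wy":0,"wz":0,"grip":0.3}

```text
clock: 24.78
eef_pos: [566.3, 63.8, 109.3]
eef_rot: [3.137, -0.443, 2.981]
wrist_force: [0.2, 0.2, -1.3]
finger_gap: 48.1
```

Run:
```python
from h import *
p,R,s=cur(); print(s["clock"],p.round(1),s["wrist_force"].round(1),s["finger_gap"],s["joints"].round(2))
print("pitch", np.degrees(np.arctan2(-R[2,2],R[0,2])))
snap("scene","12",(210,130,360,290),4)
```

```text
24.775 [566.3  63.8 109.3] [ 0.2  0.2 -1.3] 48.12393832646872 [ 0.01  0.7   1.22  0.08  1.66 -1.41]
pitch 115.06293417858585
```

View pics/scene12.png

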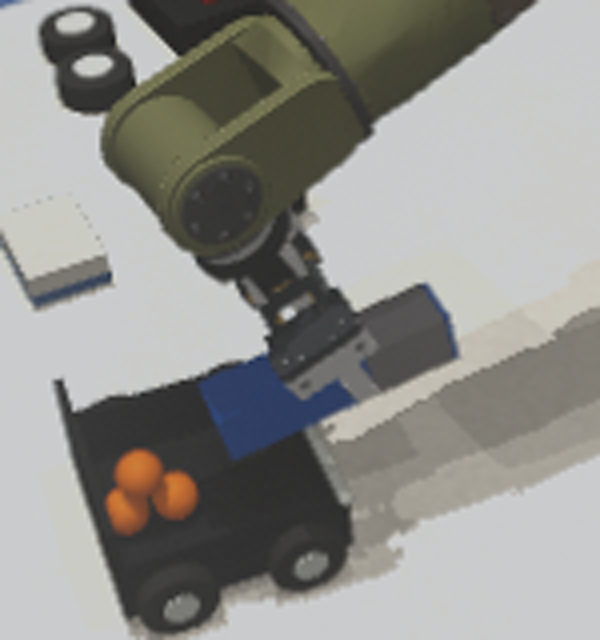

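All three balls are in the hopper, at crop (140,472), (128,510), (176,495). Tipping further, clearly mouth down, while raising.

Request:
play_rows:
  commands:
    - {"x":0.0057,"y":0,"z":-0.012,"wx":0,"wy":0,"wz":0,"grip":0.3}
    - {"x":0.0057,"y":0,"z":-0.012,"wx":0,"wy":0,"wz":0,"grip":0.3}
    - {"x":0.0057,"y":0,"z":-0.012,"wx":0,"wy":0,"wz":0,"grip":0.3}
    - {"x":0,"y":0,"z":0,"wx":0,"wy":5,"wz":0,"grip":0.3}
    - {"x":0,"y":0,"z":0,"wx":0,"wy":5,"wz":0,"grip":0.3}
    - {"x":0,"y":0,"z":0,"wx":0,"wy":5,"wz":0,"grip":0.3}
    - {"x":0,"y":0,"z":0,"wx":0,"wy":5,"wz":0,"grip":0.3}
    - {"x":0,"y":0,"z":0,"wx":0,"wy":5,"wz":0,"grip":0.3}
    - {"x":0,"y":0,"z":0,"wx":0,"wy":0,"wz":0,"grip":0.3}
    - {"x":0,"y":0,"z":0,"wx":0,"wy":0,"wz":0,"grip":0.3}
    - {"x":0,"y":0,"z":0,"wx":0,"wy":0,"wz":0,"grip":0.3}

```text
clock: 26.2
eef_pos: [566.3, 63.7, 149.9]
eef_rot: [3.134, -0.878, 2.984]
wrist_force: [-0.4, -1.4, -1.8]
finger_gap: 48.0
```

Run:
```python
from h import *
p,R,s=cur(); print(s["clock"],p.round(1),s["wrist_force"].round(1),s["finger_gap"],s["joints"].round(2))
print("pitch", np.degrees(np.arctan2(-R[2,2],R[0,2])))
snap("scene","13",(210,130,360,290),4)
g=np.load("/tmp/grasp2.npz")
print("back to grasp pose shift in that frame: ",(g["R"].T@(g["p"]-p)).round(1),"rot",np.degrees(Ro.from_matrix(R.T@g["R"]).as_rotvec()).round(1))
```

```text
26.2 [566.3  63.7 149.9] [-0.4 -1.4 -1.8] 48.00819197512076 [-0.01  0.95  0.85  0.15  2.2  -1.39]
pitch 139.8849975608639
back to grasp pose shift in that frame:  [40.6 -0.1 92.2] rot [  0.  -69.9   0. ]
```

View pics/scene13.png

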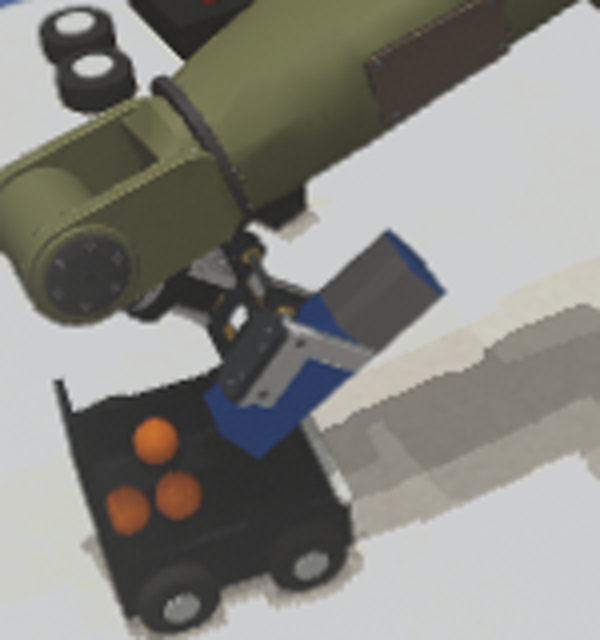

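Three balls lie in the hopper at (155,440), (128,510), (178,495) and the tube is at 125° mouth down. Swinging back and lowering to the lean.

Request:
play_rows:
  commands:
    - {"x":0,"y":0,"z":0,"wx":0,"wy":-7,"wz":0,"grip":0.3}
    - {"x":0,"y":0,"z":0,"wx":0,"wy":-7,"wz":0,"grip":0.3}
    - {"x":0,"y":0,"z":0,"wx":0,"wy":-7,"wz":0,"grip":0.3}
    - {"x":0,"y":0,"z":0,"wx":0,"wy":-7,"wz":0,"grip":0.3}
    - {"x":0,"y":0,"z":0,"wx":0,"wy":-7,"wz":0,"grip":0.3}
    - {"x":0,"y":0,"z":0,"wx":0,"wy":-7,"wz":0,"grip":0.3}
    - {"x":0,"y":0,"z":0,"wx":0,"wy":-7,"wz":0,"grip":0.3}
    - {"x":0,"y":0,"z":0,"wx":0,"wy":-7,"wz":0,"grip":0.3}
    - {"x":0,"y":0,"z":0,"wx":0,"wy":-7,"wz":0,"grip":0.3}
    - {"x":0,"y":0,"z":0,"wx":0,"wy":-7,"wz":0,"grip":0.3}
    - {"x":0,"y":0,"z":0,"wx":0,"wy":0,"wz":0,"grip":0.3}
    - {"x":0.0068,"y":0,"z":0.0154,"wx":0,"wy":0,"wz":0,"grip":0.3}
    - {"x":0.0068,"y":0,"z":0.0154,"wx":0,"wy":0,"wz":0,"grip":0.3}
    - {"x":0.0068,"y":0,"z":0.0154,"wx":0,"wy":0,"wz":0,"grip":0.3}
    - {"x":0.0068,"y":0,"z":0.0154,"wx":0,"wy":0,"wz":0,"grip":0.3}
    - {"x":0.0058,"y":0,"z":0.0131,"wx":0,"wy":0,"wz":0,"grip":0.3}
    - {"x":0,"y":0,"z":0,"wx":0,"wy":0,"wz":0,"grip":0.3}
    - {"x":0,"y":0,"z":0,"wx":0,"wy":0,"wz":0,"grip":0.3}

```text
clock: 28.5
eef_pos: [560.8, 64.9, 68.1]
eef_rot: [3.137, 0.342, 2.977]
wrist_force: [-1.1, -0.2, -1.4]
finger_gap: 48.1
```

Run:
```python
from h import *
p,R,s=cur(); print(s["clock"],p.round(1),s["wrist_force"].round(1),s["finger_gap"],s["joints"].round(2))
g=np.load("/tmp/grasp2.npz")
print("to grasp pose, tool frame",(R.T@(g["p"]-p)).round(1),"rot",np.degrees(Ro.from_matrix(R.T@g["R"]).as_rotvec()).round(1))
G=p-19*R[:,2]
P=tubepts(G,-9.4,55,84); q=proj("scene",np.array(list(P.values())))
for k,v,w in zip(P,P.values(),q): 
  if k[-1]=="L":print(k,v.round(0),((w-[210,150]+.5)*4-.5).round(0))
snap("scene","14",(210,150,360,290),4)
```

```text
28.5 [560.8  64.9  68.1] [-1.1 -0.2 -1.4] 48.0697242212929 [ 0.09  0.34  1.87 -0.14  0.61 -1.22]
to grasp pose, tool frame [ 7.8 -0.  17. ] rot [ 0.  0. -0.]
footloL [504.  99.  18.] [446. 364.]
foothiL [477. 103.  58.] [476. 322.]
bandloL [565.  89.  61.] [377. 351.]
bandhiL [538.  93. 101.] [407. 307.]
mouthloL [666.  72. 133.] [251. 327.]
mouthhiL [639.  76. 172.] [281. 279.]
```

View pics/scene14.png

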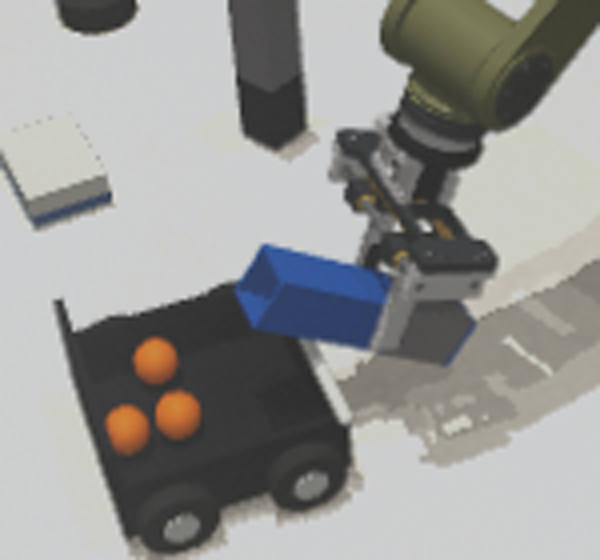

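Request:
play_rows:
  commands:
    - {"x":0.0024,"y":0,"z":0.005,"wx":0,"wy":0,"wz":0,"grip":0.3}
    - {"x":0.0024,"y":0,"z":0.005,"wx":0,"wy":0,"wz":0,"grip":0.3}
    - {"x":0.0014,"y":0,"z":0.003,"wx":0,"wy":0,"wz":0,"grip":0.3}
    - {"x":0.0008,"y":0,"z":0.0018,"wx":0,"wy":0,"wz":0,"grip":0.3}
    - {"x":0,"y":0,"z":0,"wx":0,"wy":0,"wz":0,"grip":0.3}
    - {"x":0,"y":0,"z":0,"wx":0,"wy":0,"wz":0,"grip":0.3}

```text
clock: 29.3
eef_pos: [558.8, 65.3, 51.3]
eef_rot: [3.137, 0.342, 2.977]
wrist_force: [0.1, 0.5, -1.8]
finger_gap: 47.6
```

Request:
play_rows:
  commands:
    - {"x":0.0004,"y":0,"z":0.0009,"wx":0,"wy":0,"wz":0,"grip":0.3}
    - {"x":0,"y":0,"z":0,"wx":0,"wy":0,"wz":0,"grip":0.3}

```text
clock: 29.55
eef_pos: [558.6, 65.3, 50.2]
eef_rot: [3.137, 0.342, 2.977]
wrist_force: [-0.8, 0.1, -2.4]
finger_gap: 47.8
```

Request:
play_rows:
  commands:
    - {"x":0.0003,"y":0,"z":0.0008,"wx":0,"wy":0,"wz":0,"grip":0.3}
    - {"x":0,"y":0,"z":0,"wx":0,"wy":0,"wz":0,"grip":0.3}

```text
clock: 29.8
eef_pos: [558.7, 65.3, 49.5]
eef_rot: [3.137, 0.342, 2.977]
wrist_force: [-0.2, 0.4, 0.1]
finger_gap: 47.6
```

Request:
play_rows:
  commands:
    - {"x":0.0002,"y":0,"z":0.0005,"wx":0,"wy":0,"wz":0,"grip":0.3}
    - {"x":0,"y":0,"z":0,"wx":0,"wy":0,"wz":0,"grip":0.3}

```text
clock: 30.05
eef_pos: [558.8, 65.3, 49.3]
eef_rot: [3.137, 0.342, 2.977]
wrist_force: [-3.0, 0.3, 5.0]
finger_gap: 47.9
```

Weight is down and contact is light. Releasing, then retracting.

Request:
play_rows:
  squeeze: 5
  commands:
    - {"x":0,"y":0,"z":0,"wx":0,"wy":0,"wz":0,"grip":0.52}
    - {"x":0,"y":0,"z":0,"wx":0,"wy":0,"wz":0,"grip":0.6}
    - {"x":0,"y":0,"z":0,"wx":0,"wy":0,"wz":0,"grip":0.7}
    - {"x":0,"y":0,"z":0,"wx":0,"wy":0,"wz":0,"grip":0.85}
    - {"x":0,"y":0,"z":0,"wx":0,"wy":0,"wz":0,"grip":0.85}
    - {"x":0,"y":0,"z":0,"wx":0,"wy":0,"wz":0,"grip":0.85}
    - {"x":0,"y":0,"z":0,"wx":0,"wy":0,"wz":0,"grip":0.85}
    - {"x":0,"y":0,"z":-0.01,"wx":0,"wy":0,"wz":0,"grip":0.85}
    - {"x":0,"y":0,"z":-0.02,"wx":0,"wy":0,"wz":0,"grip":0.85}
    - {"x":0,"y":0,"z":-0.03,"wx":0,"wy":0,"wz":0,"grip":0.85}
    - {"x":0,"y":0,"z":-0.04,"wx":0,"wy":0,"wz":0,"grip":0.85}
    - {"x":0.01,"y":0,"z":-0.04,"wx":0,"wy":0,"wz":0,"grip":0.85}
    - {"x":0.02,"y":0,"z":-0.04,"wx":0,"wy":0,"wz":0,"grip":0.85}
    - {"x":0.02,"y":0,"z":-0.04,"wx":0,"wy":0,"wz":0,"grip":0.85}
    - {"x":0.02,"y":0,"z":-0.02,"wx":0,"wy":0,"wz":0,"grip":0.85}
    - {"x":0,"y":0,"z":0,"wx":0,"wy":0,"wz":0,"grip":0.85}

```text
clock: 32.05
eef_pos: [413.5, 88.6, 253.1]
eef_rot: [3.136, 0.345, 2.977]
wrist_force: [1.1, -0.2, 0.1]
finger_gap: 79.7
```

Run:
```python
from h import *
p,R,s=cur(); print(s["clock"],p.round(1),s["wrist_force"].round(1),s["finger_gap"],s["joints"].round(2))
snap("scene","15"); snap("top","15")
a=np.load("/tmp/scene15.npz")["p"]
cv2.imwrite("pics/scene15c.png",cv2.resize(a[180:290,210:360],None,fx=5,fy=5,interpolation=cv2.INTER_CUBIC)[:,:,::-1])
```

```text
32.05 [413.5  88.6 253.1] [ 1.1 -0.2  0.1] 79.71983350078139 [ 0.2  -0.22  1.99 -0.13  1.05 -1.16]
```

View pics/scene15c.png

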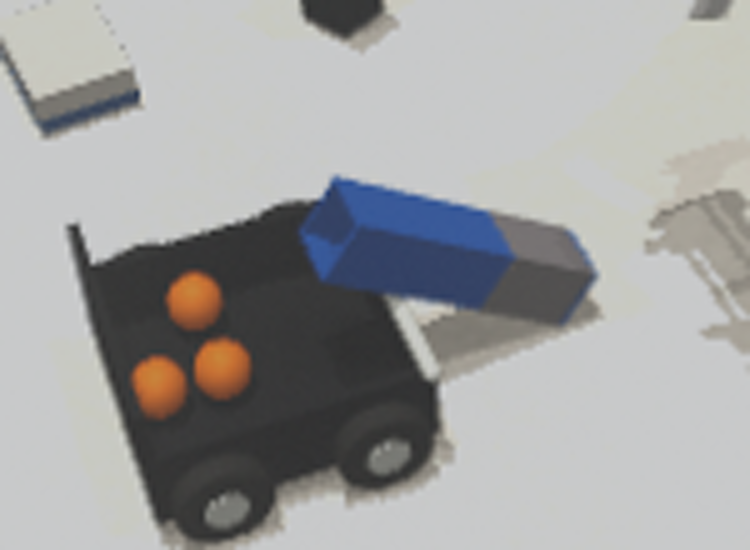

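View pics/top15.png

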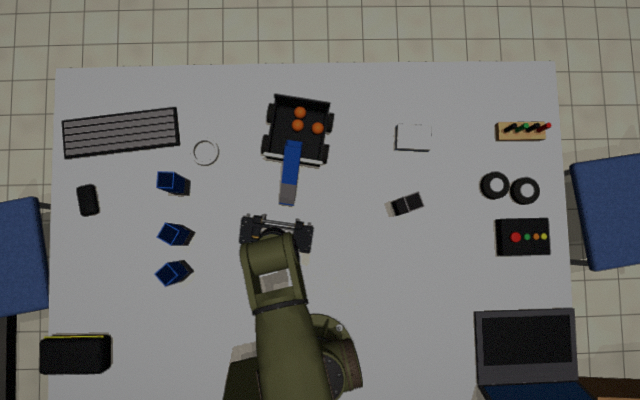

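View pics/scene15.png

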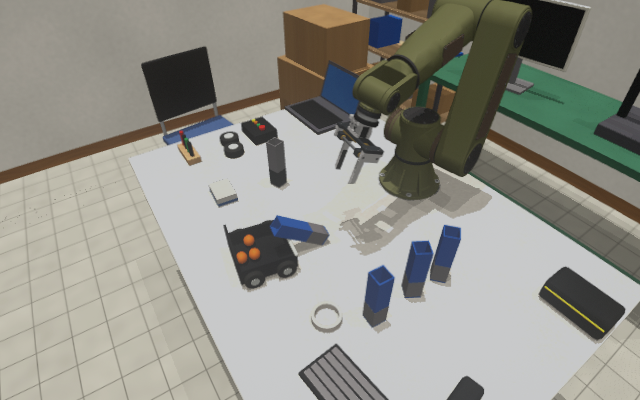

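Top view shows three balls in the hopper at (299,112), (297,125) and (318,128), with the tube leaning at (289,170). The other tubes, tape (206,152), carton (413,137) and grey tube (405,204) are where they were. Handing in.

Run:
```python
from h import *
a=cv2.imread("pics/top0.png").astype(int); b=cv2.imread("pics/top15.png").astype(int)
for n,(x0,y0,x1,y1) in dict(tape=(190,135,222,170),carton=(392,120,436,155),grey=(383,188,428,220)).items(): print(n,np.abs(a-b)[y0:y1,x0:x1].max(2).max())
print(manip.sign_off())
```

```text
tape 13
carton 10
grey 14
the job is handed in; nothing more can be done
None
```

I emptied the blue tube into the hopper in the order asked and handed the job in at about 32 s. No verdict is reported.

- **Leaning:** I picked the blue tube farthest to the robot's right, the only one with an orange ball showing. I set its foot on the table, leaned it on the ledge at about 55° and let go. It rested there with no balls out.
- **Tipping:** I took hold again about 84 mm above the foot, in the lower half. I tipped it slowly past level and on to about 125° from upright. All three balls were out by about 100°.
- **Finish:** I leaned the empty tube back in the same place, released it and moved the arm clear.

**Last checks:**
- Both cameras show three balls in the hopper.
- In the scene view the tube's corners are within 2 to 3 crop pixels (under 1 image pixel) of the first lean.
- The tape roll, carton and grey tube are unchanged from the first picture, apart from image noise.
- Reported wrist forces at the end of each move stayed at or below about 5 N.

**What failed or disagreed:**
- The first three move calls were refused because rows had missing keys; nothing moved.
- The first approach for the second grasp ran into a wrist joint limit before touching the tube. I backed off and came in steeper.
- The two cameras differed by about 5 to 10 mm along y for the tube's mouth and the ledge. This made no difference to the lean.

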